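# Close down the block-printing table

## Task

Close down the printing table for the night: slide the lower door of the block chest fully back underneath its neighbour, stand every printing block from the table on the floor of the bay this opens (handles up, none on top of another), and slide the door fully shut again, leaving the neighbour door shut. Hang each colour pail by its bail on a free hook of the drip rail, one to a hook and hanging still. Leave everything else on the table where it stands.

Things in the scene. Friction and masses are not known exactly. Their poses are not given: they have to be found in the camera images.
- chest: teak chest fixed to the table, 272 mm deep (own x, away from the robot), 624 mm wide (own y, to the left), lips 142 mm high; origin under its centre. Two glazed doors on a double track close its top. A partition at own y = 0 parts two bays: the one at y -300 to -5 mm, x -120 to 120 mm, is empty (green felt floor 12 mm above the table) and takes the blocks; the other is full
- bay (a point): centre of the floor that lies open when the lower door is slid fully back: (0, -187.5, 12) mm in the chest's frame. The opening is then 225 mm wide (chest's y -300 to -75 mm) and 240 mm deep. Axes as the chest's
- lower_door (a joint): the door over the empty bay, on the lower track: 0 = shut, 0.225 m = slid fully along the chest's +y underneath its neighbour. May start up to 30 mm ajar. About 2 N friction; it stays where it is left. 8 mm thick, top face 127 mm above the table
- lower_pull (a point): middle of the lower door's brass pull, a bar 14 mm thick (chest's y), 90 mm long (chest's x), standing 34 mm high on the door, 127 to 161 mm above the table (the point at 144 mm), 24 mm from the door's end. Moves with the door. Axes as the chest's
- upper_door (a joint): the neighbour door, on the upper track over the full bay, top face 138 mm above the table: 0 = shut, where it starts and is to stay; grows as it slides along the chest's -y
- rail: steel drip rail on two posts, fixed to the table: a bar 205 mm above the table along own y from -250 to 160 mm, with three hooks that point along own -x (roughly to the robot). Origin on the table below the bar. The hook at y = -190 mm already carries a dipper; the other two are free
- hook_a (a point): free hook: the point is on top of its straight flat arm (12 mm wide, 8 mm thick), at (-65, 70, 194) mm in the rail's frame. The arm is level from 20 to 92 mm out from the bar; then its tip turns up, ending 110 mm out and 214 mm above the table. Axes as the rail's
- hook_b (a point): the other free hook, of the same shape, at (-65, -70, 194) mm in the rail's frame
- block1_mid (a point): printing block, round base 86 mm across, dark carved wood, 100 mm tall, standing carved face down, handle up. The point is on its axis half-way up (50 mm above its underside). Base 30 mm high, then a 22 mm thick waist; from 60 to 100 mm up the handle, a bar 26 mm thick (own y), 66 mm long (own x). Own z up. 0.22 to 0.4 kg. May be absent
- block2_mid (a point): printing block, round base 86 mm across, dark carved wood, 100 mm tall, standing carved face down, handle up. The point is on its axis half-way up (50 mm above its underside). Base 30 mm high, then a 22 mm thick waist; from 60 to 100 mm up the handle, a bar 26 mm thick (own y), 66 mm long (own x). Own z up. 0.22 to 0.4 kg. May be absent
- block3_mid (a point): printing block, oblong base 90 x 70 mm (own x, y), dark carved wood, 100 mm tall, standing carved face down, handle up. The point is on its axis half-way up (50 mm above its underside). Base 30 mm high, then a 22 mm thick waist; from 60 to 100 mm up the handle, a bar 26 mm thick (own y), 66 mm long (own x). Own z up. 0.22 to 0.4 kg. May be absent
- block4_mid (a point): printing block, square base 84 x 84 mm, dark carved wood, 100 mm tall, standing carved face down, handle up. The point is on its axis half-way up (50 mm above its underside). Base 30 mm high, then a 22 mm thick waist; from 60 to 100 mm up the handle, a bar 26 mm thick (own y), 66 mm long (own x). Own z up. 0.22 to 0.4 kg. May be absent
- pail1_mid (a point): white enamel pail, blue rim, 104 mm wide over the bail, 70 mm high to the rim, with a stiff upright fixed bail of flat bar; the bail's straight top (12 mm wide along own x, 8 mm high) runs along own y from -52 to 52 mm, its centre line 130 mm above the pail's underside. The point is on the pail's axis 67 mm above the underside (63 mm below the bail's centre line). Own z up. Empty, 0.16 to 0.3 kg
- pail2_mid (a point): white enamel pail, maroon rim, 104 mm wide over the bail, 70 mm high to the rim, with a stiff upright fixed bail of flat bar; the bail's straight top (12 mm wide along own x, 8 mm high) runs along own y from -52 to 52 mm, its centre line 130 mm above the pail's underside. The point is on the pail's axis 67 mm above the underside (63 mm below the bail's centre line). Own z up. Empty, 0.16 to 0.3 kg
- jar_red: bystander: jar of red colour with a white cap, 68 mm wide, 85 mm high; origin under its centre
- jar_blue: bystander: jar of blue colour with a white cap, 68 mm wide, 85 mm high; origin under its centre
- mallet: bystander: wooden mallet lying down, 200 mm long
- brush: bystander: brush lying down, 200 mm long
- cup: bystander: white enamel cup, 62 mm wide, 70 mm high; origin under its centre
- pinbox: bystander: small wooden pin box, 90 x 60 x 35 mm; origin under its centre
There are look-alikes about, which are no part of the job. Leave any green or yellow look-alike of the part that bears block3_mid alone.

How it is judged:
By the outcome, as a careful person would: the job done as asked, in the order asked, and still so for the second after the job is handed in, with the robot touching nothing.
Of block1, block2, block3, block4 only 2 to 4 are there at a start; the rules pass over those that are not, and their reading is None.
At some moment in a run one of block1, block2, block3, block4 may be knocked a few centimetres aside while the robot is not near it.
It also fails if it takes over 210 s, if anything falls off the work surface, if the arm or the gripper's body presses on something with over 40 N, if the wrist force passes 120 N, or if a joint passes its speed limit or range.

## Robot

A 6-joint arm with a two-finger parallel gripper is mounted at the origin on the work surface. World frame = base frame: x ahead of the robot, y to its left, z up, the work surface at z = 0. Lengths are in m, angles in rad, forces in N, time in s.
With the tool pointing down it reaches from about 0.425 to 1.125 m from the base axis. Payload 14.9 kg.
Tool frame: the origin (TCP) lies at the very end of the fingers, on their centre line; the grasp point (between the pads) lies 19 mm behind it; z points along the fingers, y is the direction in which the jaws open and shut (so a half turn about z gives the same grasp; the last joint's range is limited). The gripper opens to 91 mm and grips with 3 to 60 N. Pads are 32 mm wide; open, the fingers measure 118 mm over their backs; the gripper's body (76 mm by 178 mm) begins 60 mm behind the grasp point.
Start: joints at [1.141, 0.379, 1.734, -0, 1.028, -0.033], TCP at [0.271, 0.646, 0.214] pointing down, gripper open.
Joint ranges: [-2.77, 2.77], [-0.74, 2.19], [0, 2.66], [-1.06, 4.2], [0.31, 2.87], [-3.08, 3.08]. Speed limits (rad/s): [1.89, 1.89, 2.39, 3.14, 3.14, 3.14].

## Interface

Orientations are given as a 3x3 rotation matrix whose columns are the frame's x, y, z axes.
In Python, from rig import bot gives the robot as it stands.
- The arm moves only by the tool drive_tool, never from a script. Its argument "motion" is a list of rows, each an object of numbers: "x", "y", "z": the shift along the tool's x, y, z each as a share of 2.5 cm, from -1 to 1; "spin": the turn about the tool's z as a share of 0.12 rad, from -1 to 1. A call has 1 to 12 rows; each row shifts and turns the commanded pose from where the row before left it, along the tool's axes as they then stand; what a row does not reach is not made up. A row lasts 1/12 s, in which the tool goes at most 41.7 mm and 7.16 degrees, less where a joint would pass 70% of its speed; a pose out of reach is approached as far as the arm can. A call with a number of a shift or a turn outside -1 to 1 is refused whole. A call with a gripper value outside its range is refused whole. "grip" is the opening, from 0 (shut) to 1 (fully open), set as the call begins (left out, the last holds). The fingers move at their own pace and stop on an object; "squeeze" is the grip in N (left out, the last holds). Time passes only in rows, so rows that do not move let the fingers close. It gives the time, the measured TCP pose, the force and the opening at its end, in the units of the state.
- bot.sense(): the state, without advancing time (a new reading comes with each control period).
- bot.get_image(name): name is "scene" or "top"; returns the picture (400x640x3 uint8, red, green, blue); there is no depth.
- bot.get_calibration(name): a dict with "mtx" (3x3 intrinsics, pixels), "rvec" (rotation vector, rad) and "tvec" (3), from world to camera coordinates, as OpenCV has them. Camera axes: x right, y down, z forward; pixel columns grow to the right and rows downward; lengths in m; the calibration is good to about 2 mm. A picture is of the moment at which its call begins. get_calibration takes no time and is no camera call.
- bot.job_done(): hands the job in, once; it reports no verdict.
The state is a dict: "t": time; "joint_pos": joint angles; "dq": joint speeds; "tau": joint torques, N m; "tool_pos": TCP position; "tcp_rot": TCP orientation; "contact_force": force on the tool from outside, world axes, zero at the start; "ft_torque": the same for the moment, N m; "grip_width": finger opening in m.
Only numpy, scipy, OpenCV 4.12 (cv2) and the standard library are available. Lean on these libraries where they do the work, as an engineer would, in place of code of your own. Each camera call takes 0.05 s, during which the arm holds its last target. There are 200 camera calls.

## Working session

There is one attempt and no reset: what is moved stays moved. The work goes in short steps, Python scripts to look and compute and a tool call to move; the robot and the scene stay as the last step left them, time stands still between calls to the robot, and variables do not carry over. Pictures are saved under pics/ and viewed, about 12 in all and at most 16, crops included, and the job is handed in when it is done.

Besides the shell and the picture viewer there is one more tool, called after ">>>" as name(argument=value, ...) on one line, values as JSON. drive_tool: Moves the arm, as the interface text tells. Its arguments: {"type":"object","properties":{"motion":{"type":"array"},"grip":{"type":"number"},"squeeze":{"type":"number"}},"required":["motion"]}

```bash
ls; mkdir -p pics; python3 - <<'E'
from rig import bot
import cv2
for n in("scene","top"):
    im=bot.get_image(n); cv2.imwrite(f"pics/{n}0.png",im[:,:,::-1])
    c=bot.get_calibration(n); print(n,c)
s=bot.sense();print(s)
E
```

```text
pics
scene {'mtx': array([[417.89393932,   0.        , 317.67692886],
       [  0.        , 417.89393932, 194.66210811],
       [  0.        ,   0.        ,   1.        ]]), 'rvec': array([ 2.25902765,  0.80653514, -0.35406592]), 'tvec': array([-0.39763425, -0.18458583,  1.5791426 ])}
top {'mtx': array([[463.84189832,   0.        , 324.67051113],
       [  0.        , 463.84189832, 202.19754104],
       [  0.        ,   0.        ,   1.        ]]), 'rvec': array([ 2.16568999, -2.1614433 ,  0.14653513]), 'tvec': array([-0.05701077,  0.5622598 ,  1.52561   ])}
{'t': 0.1, 'joint_pos': array([ 1.14069867e+00,  3.79358627e-01,  1.73471971e+00, -7.49123897e-06,
        1.02849833e+00, -3.33396111e-02]), 'dq': array([-0.00037769, -0.00012257, -0.00106371,  0.00128752, -0.00099634,
       -0.00030889]), 'tau': array([ 1.74983328e-03, -7.65024734e+01, -4.35296202e+01,  6.53286092e-02,
        3.97931063e-02, -2.54246271e-05]), 'tool_pos': array([0.2703856 , 0.64528684, 0.21335342]), 'tcp_rot': array([[-9.22320118e-01,  3.86426495e-01, -4.04460823e-04],
       [ 3.86426706e-01,  9.22319682e-01, -8.97067800e-04],
       [ 2.63914122e-05, -9.83678143e-04, -9.99999516e-01]]), 'contact_force': array([-0.17159799,  0.06140409, -0.07079814]), 'ft_torque': array([ 0.0172719 , -0.00166419,  0.04942248]), 'grip_width': 0.09135647535611627}
```

View pics/top0.png

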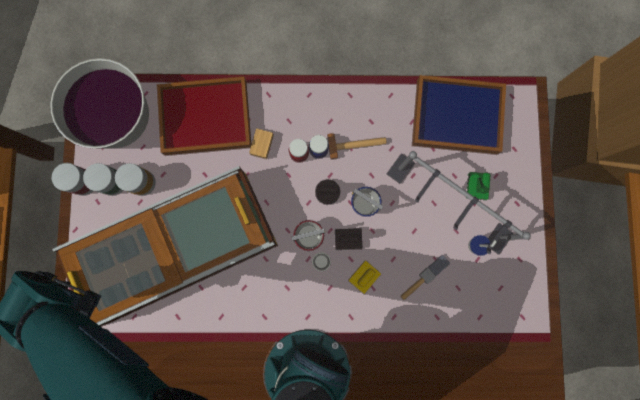

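View pics/scene0.png

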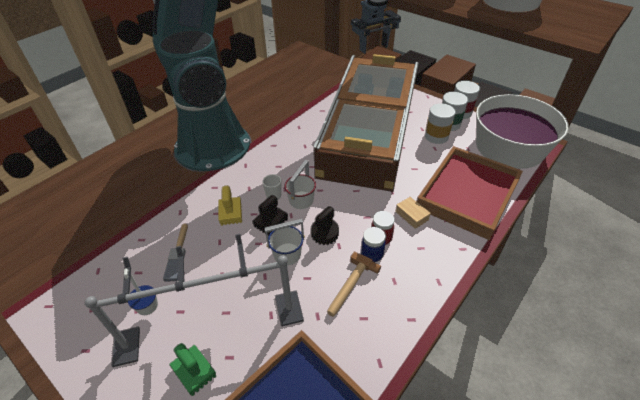

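The top view shows the chest at left, with the lower pull at (241,210). There are two dark blocks: a round one at (327,192) and a rectangular one at (348,239). The pails are blue (366,200) and maroon (309,235). The rail runs from (413,155) to (527,236). I'll zoom in to measure.

```bash
cat > h.py <<'E'
import numpy as np, cv2
from rig import bot
def P(n):
    c=bot.get_calibration(n); return c["mtx"],cv2.Rodrigues(c["rvec"])[0],np.array(c["tvec"]).ravel()
def w(n,u,v,z):
    K,R,t=P(n); d=R.T@np.linalg.solve(K,[u,v,1.]); o=-R.T@t
    return o+d*(z-o[2])/d[2]
def px(n,p):
    K,R,t=P(n); q=K@(R@np.asarray(p)+t); return q[:2]/q[2]
def tri(a,b):
    A=[];r=[]
    for n,(u,v) in(("top",a),("scene",b)):
        K,R,t=P(n); M=K@np.c_[R,t]
        for i,c in((0,u),(1,v)): A.append(M[i,:3]-c*M[2,:3]); r.append(c*M[2,3]-M[i,3])
    return np.linalg.lstsq(np.array(A),np.array(r),rcond=None)[0]
def crop(n,x0,y0,x1,y1,k,f,im=None):
    im=bot.get_image(n)[:,:,::-1] if im is None else im
    c=cv2.resize(im[y0:y1,x0:x1],None,fx=k,fy=k,interpolation=cv2.INTER_CUBIC)
    for x in range(-(-x0//20)*20,x1,20): cv2.putText(c,str(x),((x-x0)*k,8),0,.3,(0,255,255)); cv2.line(c,((x-x0)*k,9),((x-x0)*k,14),(0,255,255))
    for y in range(-(-y0//20)*20,y1,20): cv2.putText(c,str(y),(0,(y-y0)*k+3),0,.3,(0,255,255)); cv2.line(c,(20,(y-y0)*k),(25,(y-y0)*k),(0,255,255))
    cv2.imwrite(f"pics/{f}.png",c)
E
python3 - <<'E'
from h import *
crop("top",0,0,1,1,1,"x")
crop("top",225,140,425,285,4,"t1",cv2.imread("pics/top0.png"))
crop("scene",80,140,340,370,3,"s1",cv2.imread("pics/scene0.png"))
E
```

```text
(no output)
```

View pics/t1.png

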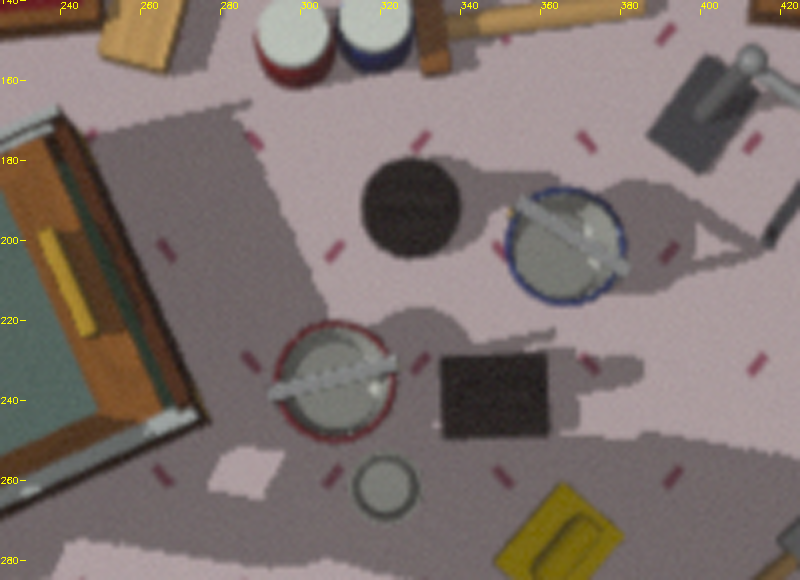

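View pics/s1.png

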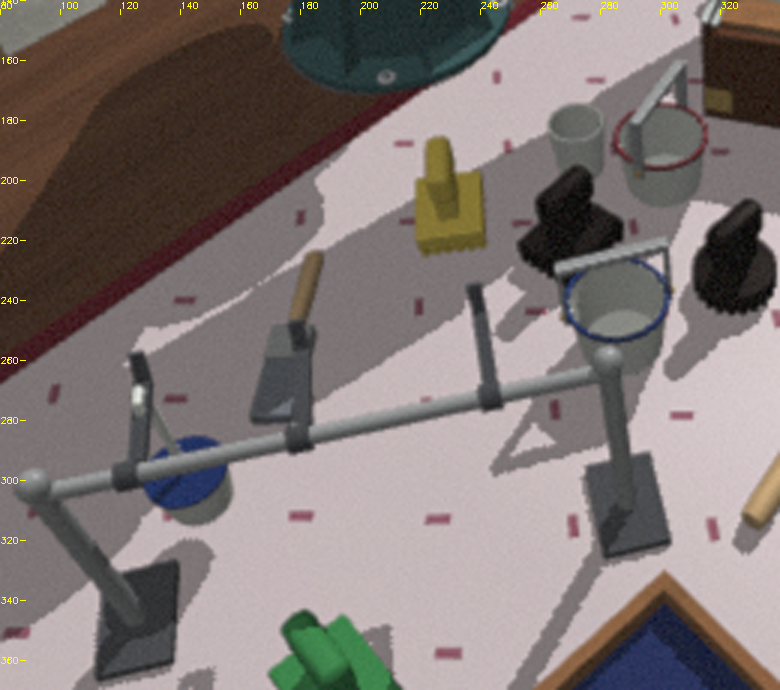

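```bash
python3 - <<'E'
from h import *
np.set_printoptions(precision=4,suppress=True)
T=lambda x,y:(225+x/4,140+y/4)
S=lambda x,y:(80+x/3,140+y/3)
def pr(l,*a):print(l,*a)
for l,a,b,h in(("blue",T(519,203),T(624,267),.134),("maroon",T(272,391),T(395,364),.134),("pull",T(49,232),T(88,335),.161)):
    A=w("top",*a,h);B=w("top",*b,h);d=B-A
    pr(l,A,B,"mid",(A+B)/2,"len",np.hypot(*d[:2]),"ang",np.degrees(np.arctan2(d[1],d[0])))
pr("blue scene",tri(T(517,200),S(668,243)),tri(T(627,270),S(560,268)))
pr("maroon scene",tri(T(270,393),S(683,65)),tri(T(397,362),S(637,118)))
a=(T(411,207));pr("round base",w("top",*a,.03))
c=[w("top",*T(*q),.03) for q in((441,355),(548,354),(549,437),(442,439))];pr("rect",np.mean(c,0),[np.linalg.norm(c[i]-c[i-1]) for i in range(4)],np.degrees(np.arctan2(*(c[1]-c[0])[[0,1]])))
# handles from scene (top plane z=.1)
pr("round handle", w("scene",*S(718,236),.1),w("scene",*S(756,208),.1))
pr("rect handle", w("scene",*S(544,193),.1),w("scene",*S(580,172),.1))
pr("yellow")
L=w("top",413,155,.205);R=w("top",527,236,.205);pr("rail ends",L,R,np.linalg.norm(L-R))
L2=tri(T(752,60),S(609,358)); R2=tri((527,236),S(33,487)); pr(L2,R2,np.linalg.norm(L2-R2))
pr("upperpull",w("top",72,283,.17), "scene lower pull",w("scene",358,143,.161))
im=cv2.imread("pics/top0.png").astype(float)
def br(x0,y0,x1,y1):
    c=im[y0:y1,x0:x1]; return cv2.resize(np.clip((c-10)*5,0,255).astype(np.uint8),None,fx=6,fy=6,interpolation=cv2.INTER_CUBIC)
a=br(310,175,345,210);b=br(330,222,370,257)
r=cv2.resize(im[140:280,395:535],None,fx=4,fy=4,interpolation=cv2.INTER_CUBIC).astype(np.uint8)
o=np.zeros((600,800,3),np.uint8); o[:560,:560]=r; o[:210,565:775]=a; o[220:430,560:800]=b; cv2.imwrite("pics/m1.png",o)
E
```

```text
blue [ 0.5869 -0.1498  0.134 ] [ 0.5362 -0.2322  0.134 ] mid [ 0.5615 -0.191   0.134 ] len 0.0967663317438193 ang -121.59332350368831
maroon [0.4382 0.0439 0.134 ] [ 0.4594 -0.0519  0.134 ] mid [ 0.4488 -0.004   0.134 ] len 0.09815148977840092 ang -77.50981890732939
pull [0.5591 0.2155 0.161 ] [0.4795 0.1838 0.161 ] mid [0.5193 0.1996 0.161 ] len 0.08567668551673784 ang -158.23595860395545
blue scene [ 0.5902 -0.1482  0.13  ] [ 0.535  -0.2334  0.1329]
maroon scene [0.4381 0.047  0.1269] [ 0.4623 -0.0517  0.1383]
round base [ 0.5987 -0.0663  0.03  ]
rect [ 0.4391 -0.1367  0.03  ] [np.float64(0.07005460200126974), np.float64(0.08978963281412299), np.float64(0.06928098899930968), np.float64(0.08931324159623187)] 179.3489267455399
round handle [ 0.6035 -0.0931  0.1   ] [ 0.6094 -0.0428  0.1   ]
rect handle [ 0.4354 -0.1568  0.1   ] [ 0.4432 -0.1142  0.1   ]
yellow
rail ends [ 0.6867 -0.3223  0.205 ] [ 0.4413 -0.6578  0.205 ] 0.41569783874089233
[ 0.684  -0.318   0.2205] [ 0.4415 -0.6511  0.2165] 0.4119821309347899
upperpull [0.3004 0.7001 0.17  ] scene lower pull [0.5321 0.1864 0.161 ]
```

View pics/m1.png

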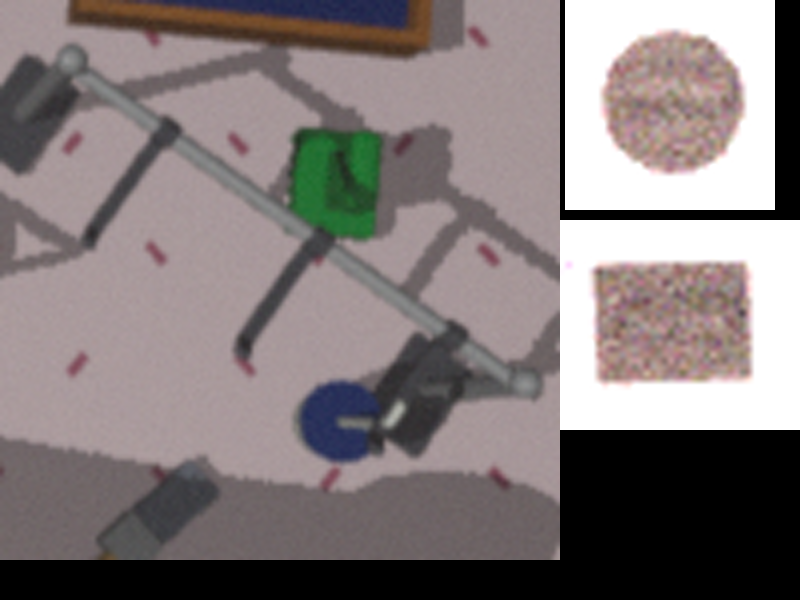

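Two dark blocks are visible: a round one at about (0.599,-0.066) and the oblong one at about (0.439,-0.137), which matches 90x70. Other blocks could still be hidden under the arm. I'll move the arm toward the lower pull and look again.

>>> drive_tool(motion=[{"x": -1,"y": -0.78,"z": -0.5},{"x": -1,"y": -0.78,"z": -0.5},{"x": -1,"y": -0.78,"z": -0.5},{"x": -1,"y": -0.78,"z": -0.5},{"x": -1,"y": -0.78},{"x": -1,"y": -0.78},{"x": -1,"y": -0.78},{"x": -1,"y": -0.78},{"x": -1,"y": -0.78},{"x": -1,"y": -0.78},{"x": -1,"y": -0.78},{"x": -1,"y": -0.78}], grip=0.7)

```text
validation failed for argument at $.mo...
```

>>> drive_tool(motion=[{"x": -1,"y": -0.78},{"x": -1,"y": -0.78},{"x": -1,"y": -0.78},{"x": -1,"y": -0.78},{"spin": -1},{"spin": -1},{"spin": -1},{"spin": -1},{"spin": -1},{"spin": -1},{"spin": -0.6},{}])

```text
validation failed for argument at $.mo...
```

```bash
python3 - <<'E'
from h import *
np.set_printoptions(precision=4,suppress=True)
t=bot.get_image("top")[:,:,::-1].copy();cv2.imwrite("pics/top1.png",t)
s=bot.get_image("scene")[:,:,::-1].copy();cv2.imwrite("pics/scene1.png",s)
crop("top",30,150,290,340,3,"t2",t); crop("scene",300,30,500,180,4,"s2",s)
x=bot.sense();print(x["t"],x["tool_pos"],x["tcp_rot"],x["joint_pos"],x["contact_force"])
E
```

```text
0.25 [0.2705 0.6455 0.2136] [[-0.9223  0.3865 -0.0002]
 [ 0.3865  0.9223 -0.0005]
 [ 0.     -0.0005 -1.    ]] [ 1.1407  0.3791  1.7344  0.      1.0285 -0.0333] [0.4767 0.3135 0.3233]
```

View pics/t2.png

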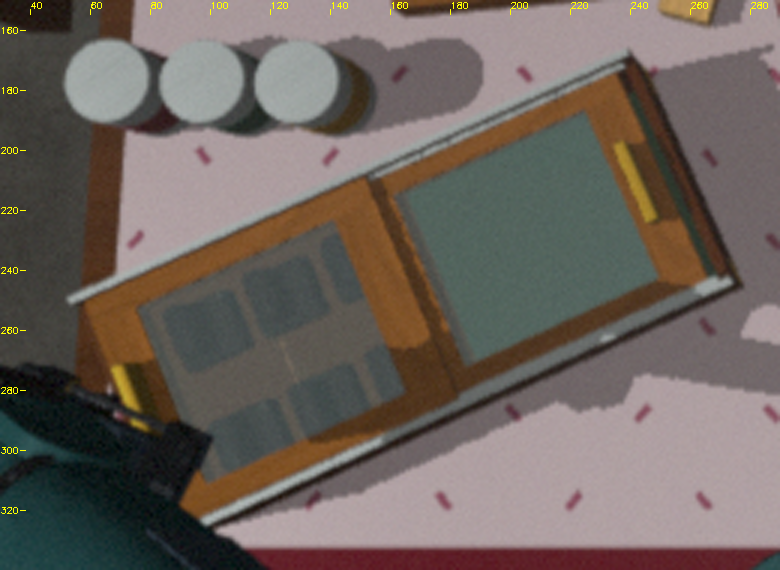

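View pics/s2.png

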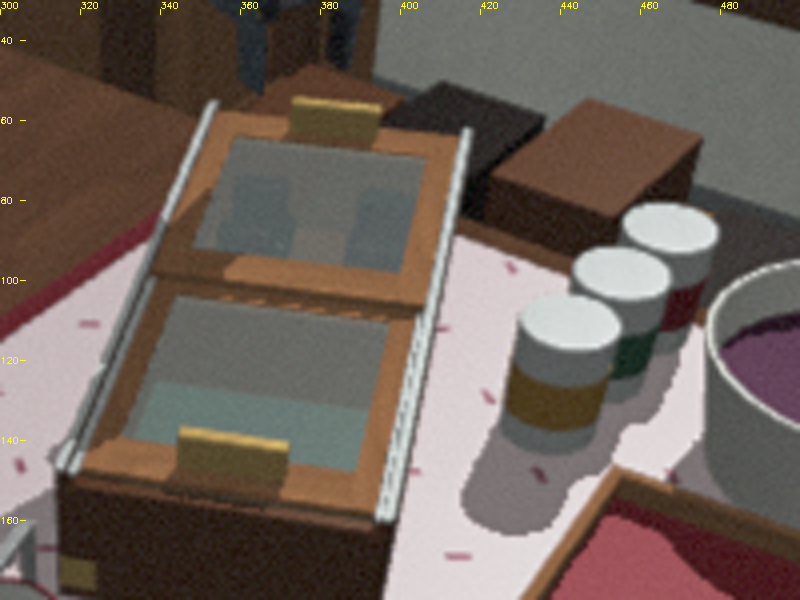

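>>> drive_tool(motion=[{"x": -1.0,"y": -0.78,"z": -0.5,"spin": 0.0}], grip=0.7)

```text
t: 0.33
tool_pos: [0.2842, 0.6194, 0.2243]
tcp_rot: [[-0.923, 0.384, -0.001], [0.384, 0.923, -0.002], [0.001, -0.002, -1.0]]
contact_force: [0.0, 0.7, -0.1]
grip_width: 0.0868
```

```bash
python3 - <<'E'
from h import *
np.set_printoptions(precision=4,suppress=True)
T=lambda x,y:(30+x/3,150+y/3)
q=[w("top",*T(*p),.142) for p in((628,55),(70,299),(205,525),(738,284))]
ang=lambda d:np.degrees(np.arctan2(-d[0],d[1]))
print(q,[np.linalg.norm(q[i]-q[i-1]) for i in range(4)],ang(q[1]-q[0]),ang(q[2]-q[3]),np.mean(q,0))
a=w("top",*T(620,143),.161);b=w("top",*T(651,220),.161);print("pull",(a+b)/2,np.linalg.norm(a-b),ang(a-b)-90)
u=w("top",*T(117,366),.172);v=w("top",*T(148,430),.172);print("up",(u+v)/2)
m=tri(T(636,182),(300+232/4,30+437/4));print(m)
E
```

```text
[array([0.656 , 0.2146, 0.142 ]), array([0.4   , 0.7785, 0.142 ]), array([0.1742, 0.6274, 0.142 ]), array([0.4164, 0.0958, 0.142 ])] [np.float64(0.2674866058380536), np.float64(0.6192783682342947), np.float64(0.2716810809461346), np.float64(0.58418717243628)] 24.41939595087142 24.49038475572286 [0.4116 0.4291 0.142 ]
pull [0.5205 0.2006 0.161 ] 0.0861301482806823 -157.0663952032789
up [0.3016 0.6928 0.172 ]
[0.5205 0.2005 0.1613]
```

>>> drive_tool(motion=[{"x": -1,"y": -0.78,"z": -0.5,"spin": 0},{"x": -1,"y": -0.78,"z": -0.5,"spin": 0},{"x": -1,"y": -0.78,"z": 0,"spin": 0},{"x": -1,"y": -0.78,"z": 0,"spin": 0},{"x": -1,"y": -0.78,"z": 0,"spin": 0},{"x": -1,"y": -0.78,"z": 0,"spin": 0},{"x": -1,"y": -0.78,"z": 0,"spin": 0},{"x": -1,"y": -0.78,"z": 0,"spin": 0},{"x": -1,"y": -0.78,"z": 0,"spin": 0},{"x": -1,"y": -0.78,"z": 0,"spin": 0},{"x": -1,"y": -0.78,"z": 0,"spin": 0},{"x": -1,"y": -0.78,"z": 0,"spin": 0}])

```text
t: 1.33
tool_pos: [0.4728, 0.2848, 0.2515]
tcp_rot: [[-0.922, 0.386, 0.0], [0.386, 0.922, 0.0], [-0.0, 0.0, -1.0]]
contact_force: [0.2, 0.4, 0.2]
grip_width: 0.0638
```

>>> drive_tool(motion=[{"x": -1,"y": -0.78,"z": 0,"spin": 0},{"x": -1,"y": -0.78,"z": 0,"spin": 0},{"x": -1,"y": -0.78,"z": 0,"spin": 0},{"x": 0,"y": 0,"z": 0,"spin": -1},{"x": 0,"y": 0,"z": 0,"spin": -1},{"x": 0,"y": 0,"z": 0,"spin": -1},{"x": 0,"y": 0,"z": 0,"spin": -1},{"x": 0,"y": 0,"z": 0,"spin": -1},{"x": 0,"y": 0,"z": 0,"spin": -1},{"x": 0,"y": 0,"z": 0,"spin": -0.84},{"x": 0,"y": 0,"z": 0,"spin": 0}], grip=0.7)

```text
t: 2.25
tool_pos: [0.5188, 0.2033, 0.2514]
tcp_rot: [[-0.909, -0.416, -0.0], [-0.416, 0.909, -0.0], [0.0, 0.0, -1.0]]
contact_force: [0.5, 0.2, 0.4]
grip_width: 0.0634
```

```bash
cat >> h.py <<'E'
np.set_printoptions(precision=4,suppress=True)
def go(p,a=None,rot=None):
    "rows needed: shift in tool axes /25mm, spin /.12 so tool y points at angle a deg (mod 180)"
    s=bot.sense();R=s["tcp_rot"];c=s["tool_pos"]
    d=R.T@(np.asarray(p)-c)/.025
    o=f"t {s['t']:.2f} at {c} q6 {s['joint_pos'][5]:.2f} F {s['contact_force']} w {s['grip_width']:.4f} shift {d}"
    if a is not None:
        e=(a-np.degrees(np.arctan2(R[1,1],R[0,1]))+90)%180-90; o+=f" spin {-np.radians(e)/.12:.2f}"
    print(o)
E
python3 - <<'E'
from h import *
go([.5205,.2005,.14],114.45)
t=bot.get_image("top")[:,:,::-1];cv2.imwrite("pics/top2.png",t)
s=bot.get_image("scene")[:,:,::-1];cv2.imwrite("pics/scene2.png",s)
crop("top",20,140,420,340,2,"t3",t)
E
```

```text
t 2.25 at [0.5188 0.2033 0.2514] q6 -1.67 F [0.4886 0.2106 0.3704] w 0.0634 shift [-0.0155 -0.1284  4.4561] spin 0.02
```

View pics/t3.png

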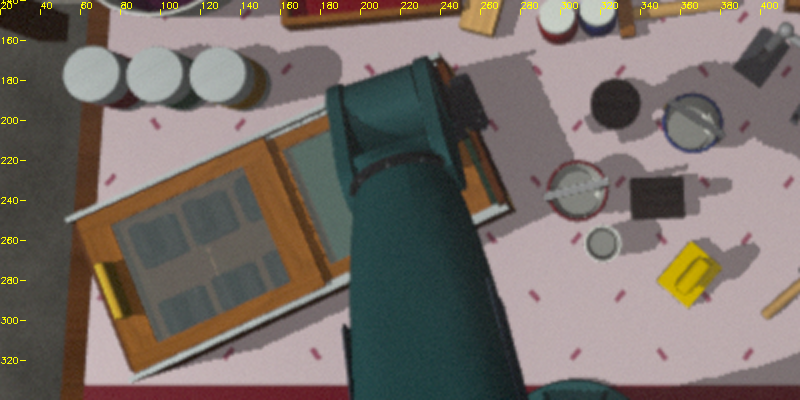

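The left side is now clear, so only the two dark blocks are present. Next I descend on the pull and grip it.

>>> drive_tool(motion=[{"x": 0,"y": -0.13,"z": 1,"spin": 0},{"x": 0,"y": 0,"z": 1,"spin": 0},{"x": 0,"y": 0,"z": 1,"spin": 0},{"x": 0,"y": 0,"z": 1,"spin": 0},{"x": 0,"y": 0,"z": 0.4,"spin": 0},{"x": 0,"y": 0,"z": 0,"spin": 0}])

```text
t: 2.85
tool_pos: [0.5189, 0.1999, 0.1393]
tcp_rot: [[-0.912, -0.409, -0.004], [-0.409, 0.912, -0.001], [0.004, 0.0, -1.0]]
contact_force: [-0.8, -0.1, 0.8]
grip_width: 0.064
```

>>> drive_tool(motion=[{"x": 0,"y": 0,"z": 0,"spin": 0},{"x": 0,"y": 0,"z": 0,"spin": 0},{"x": 0,"y": 0,"z": 0,"spin": 0},{"x": 0,"y": 0,"z": 0,"spin": 0},{"x": 0,"y": 0,"z": 0,"spin": 0},{"x": 0,"y": 0,"z": 0,"spin": 0}], grip=0, squeeze=15)

```text
t: 3.35
tool_pos: [0.5204, 0.2004, 0.142]
tcp_rot: [[-0.912, -0.411, 0.001], [-0.411, 0.912, 0.0], [-0.001, -0.0, -1.0]]
contact_force: [0.9, -0.7, -0.2]
grip_width: 0.0268
```

>>> drive_tool(motion=[{"x": 0,"y": 0,"z": 0,"spin": 0},{"x": 0,"y": 0,"z": 0,"spin": 0},{"x": 0,"y": 0,"z": 0,"spin": 0},{"x": 0,"y": 0.5,"z": 0,"spin": 0},{"x": 0,"y": 0.5,"z": 0,"spin": 0},{"x": 0,"y": 0.5,"z": 0,"spin": 0},{"x": 0,"y": 0.5,"z": 0,"spin": 0}])

```text
t: 3.93
tool_pos: [0.499, 0.2462, 0.1415]
tcp_rot: [[-0.911, -0.412, -0.001], [-0.412, 0.911, -0.001], [0.001, -0.001, -1.0]]
contact_force: [-3.8, -6.2, 6.7]
grip_width: 0.0142
```

>>> drive_tool(motion=[{"x": 0,"y": 0.6,"z": 0,"spin": 0},{"x": 0,"y": 0.6,"z": 0,"spin": 0},{"x": 0,"y": 0.6,"z": 0,"spin": 0},{"x": 0,"y": 0.6,"z": 0,"spin": 0},{"x": 0,"y": 0.6,"z": 0,"spin": 0},{"x": 0,"y": 0.6,"z": 0,"spin": 0},{"x": 0,"y": 0.6,"z": 0,"spin": 0},{"x": 0,"y": 0.6,"z": 0,"spin": 0},{"x": 0,"y": 0.6,"z": 0,"spin": 0},{"x": 0,"y": 0.6,"z": 0,"spin": 0}])

```text
t: 4.77
tool_pos: [0.4358, 0.3824, 0.1414]
tcp_rot: [[-0.911, -0.412, -0.003], [-0.412, 0.911, -0.003], [0.004, -0.001, -1.0]]
contact_force: [-12.4, -10.3, 16.3]
grip_width: 0.0139
```

>>> drive_tool(motion=[{"x": 0,"y": 0.2,"z": -0.1,"spin": 0},{"x": 0,"y": 0.2,"z": 0,"spin": 0},{"x": 0,"y": 0,"z": 0,"spin": 0}])

```text
t: 5.02
tool_pos: [0.4316, 0.3914, 0.1426]
tcp_rot: [[-0.911, -0.412, -0.004], [-0.412, 0.911, -0.003], [0.004, -0.001, -1.0]]
contact_force: [-9.2, -2.0, -5.2]
grip_width: 0.0138
```

```bash
python3 - <<'E'
from h import *
go([.5204-.4139*.215,.2004+.9103*.215,.14],114.45)
E
```

```text
t 5.02 at [0.4316 0.3914 0.1426] q6 -1.30 F [-9.1747 -2.0037 -5.1578] w 0.0138 shift [-0.0724  0.1746  0.1041] spin -0.02
```

>>> drive_tool(motion=[{"x": 0.1,"y": 0.2,"z": 0,"spin": 0},{"x": 0,"y": 0.2,"z": 0,"spin": 0},{"x": 0,"y": 0,"z": 0,"spin": 0}])

```text
t: 5.27
tool_pos: [0.428, 0.3979, 0.143]
tcp_rot: [[-0.911, -0.413, 0.001], [-0.413, 0.911, -0.005], [0.001, -0.005, -1.0]]
contact_force: [17.1, -25.2, -9.2]
grip_width: 0.0183
```

>>> drive_tool(motion=[{"x": 0.05,"y": 0.2,"z": 0,"spin": 0},{"x": 0,"y": 0.15,"z": 0,"spin": 0},{"x": 0,"y": 0,"z": 0,"spin": 0}])

```text
t: 5.52
tool_pos: [0.4242, 0.4054, 0.1432]
tcp_rot: [[-0.911, -0.413, 0.003], [-0.413, 0.911, -0.004], [-0.001, -0.005, -1.0]]
contact_force: [21.9, -23.5, -13.2]
grip_width: 0.0349
```

```bash
python3 - <<'E'
from h import *
go([.5204-.4139*.215,.2004+.9103*.215,.14],114.45)
E
```

```text
t 5.52 at [0.4242 0.4054 0.1432] q6 -1.27 F [ 21.8563 -23.5012 -13.2253] w 0.0349 shift [-0.1085 -0.4546  0.1283] spin -0.01
```

The door has reached its end stop: force rose and the fingers were pushed apart. I'll centre on the pull, release and rise.

>>> drive_tool(motion=[{"x": 0,"y": -0.4,"z": 0,"spin": 0},{"x": 0,"y": 0,"z": 0,"spin": 0},{"x": 0,"y": 0,"z": 0,"spin": 0},{"x": 0,"y": 0,"z": 0,"spin": 0},{"x": 0,"y": 0,"z": 0,"spin": 0}], grip=0.45)

```text
t: 5.93
tool_pos: [0.4268, 0.3986, 0.1442]
tcp_rot: [[-0.911, -0.411, 0.0], [-0.411, 0.911, 0.001], [-0.001, 0.0, -1.0]]
contact_force: [-0.3, -0.7, -0.2]
grip_width: 0.0411
```

>>> drive_tool(motion=[{"x": 0,"y": 0,"z": -0.5,"spin": 0},{"x": 0,"y": 0,"z": -0.8,"spin": 0},{"x": 0,"y": 0,"z": -1,"spin": 0},{"x": 0,"y": 0,"z": -1,"spin": 0},{"x": 0,"y": -0.5,"z": -1,"spin": 0},{"x": 0,"y": -1,"z": -1,"spin": 0},{"x": 0,"y": -1,"z": 0,"spin": 0},{"x": 0,"y": -1,"z": 0,"spin": 0}])

```text
t: 6.6
tool_pos: [0.4637, 0.3183, 0.2794]
tcp_rot: [[-0.911, -0.412, 0.003], [-0.412, 0.911, 0.002], [-0.004, 0.001, -1.0]]
contact_force: [-0.0, 0.8, -0.4]
grip_width: 0.0411
```

```bash
python3 - <<'E'
from h import *
go([.599,-.066,.2],0)
go([.599,-.066,.2],180-5)
E
```

```text
t 6.60 at [0.4637 0.3183 0.2794] q6 -1.44 F [-0.0407  0.77   -0.4421] w 0.0411 shift [  1.4183 -16.2394   3.1606] spin -9.55
t 6.60 at [0.4637 0.3183 0.2794] q6 -1.44 F [-0.0407  0.77   -0.4421] w 0.0411 shift [  1.4183 -16.2394   3.1606] spin -8.82
```

```bash
python3 - <<'E'
from h import *
s=bot.get_image("scene")[:,:,::-1].copy();cv2.imwrite("pics/scene3.png",s)
t=bot.get_image("top")[:,:,::-1].copy();cv2.imwrite("pics/top3.png",t)
x0,y0,x1,y1=245,185,345,255;k=8
c=cv2.resize(np.clip(s[y0:y1,x0:x1].astype(float)*2.5,0,255).astype(np.uint8),None,fx=k,fy=k,interpolation=cv2.INTER_CUBIC)
def rect(o,a,col,z=.1):
    a=np.radians(a);X=np.array([np.cos(a),np.sin(a)]);Y=np.array([-X[1],X[0]])
    P=[np.r_[o+i*.033*X+j*.013*Y,z] for i,j in((1,1),(1,-1),(-1,-1),(-1,1))]
    q=np.array([(px("scene",p)-[x0,y0]+.5)*k for p in P]).astype(int); cv2.polylines(c,[q],True,col,1)
for a,col in((80,(0,0,255)),(95,(0,255,0))):
    rect(np.array([.599,-.0663]),a,col); rect(np.array([.4391,-.1367]),a,col)
cv2.imwrite("pics/m2.png",c)
E
```

```text
(no output)
```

View pics/m2.png

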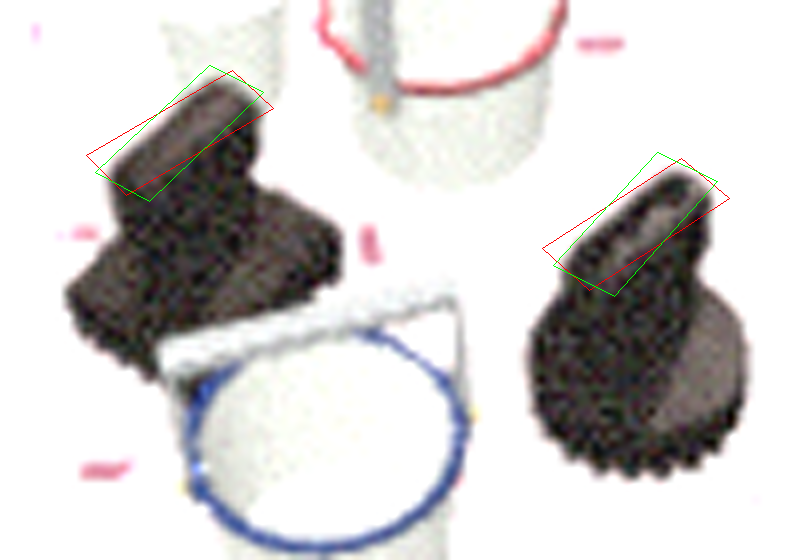

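>>> drive_tool(motion=[{"x": 0.2,"y": -1,"z": 0,"spin": 0},{"x": 0.2,"y": -1,"z": 0,"spin": 0},{"x": 0.2,"y": -1,"z": 0,"spin": 0},{"x": 0.2,"y": -1,"z": 0,"spin": 0},{"x": 0.2,"y": -1,"z": 0,"spin": 0},{"x": 0.2,"y": -1,"z": 0,"spin": 0},{"x": 0.2,"y": -1,"z": 0,"spin": 0},{"x": 0,"y": -1,"z": 0,"spin": 0},{"x": 0,"y": -1,"z": 0,"spin": 0},{"x": 0,"y": -1,"z": 0,"spin": 0},{"x": 0,"y": -1,"z": 0,"spin": 0},{"x": 0,"y": -1,"z": 0,"spin": 0}], grip=0.75)

```text
t: 7.7
tool_pos: [0.5548, 0.0301, 0.2772]
tcp_rot: [[-0.911, -0.412, 0.001], [-0.412, 0.911, 0.0], [-0.001, -0.0, -1.0]]
contact_force: [0.7, 1.2, 0.2]
grip_width: 0.0682
```

>>> drive_tool(motion=[{"x": 0,"y": -1,"z": 0,"spin": 0},{"x": 0,"y": -1,"z": 0,"spin": 0},{"x": 0,"y": -1,"z": 0,"spin": 0},{"x": 0,"y": -1,"z": 0,"spin": 0},{"x": 0,"y": 0,"z": 0,"spin": 1},{"x": 0,"y": 0,"z": 0,"spin": 1},{"x": 0,"y": 0,"z": 0,"spin": 1},{"x": 0,"y": 0,"z": 0,"spin": 1},{"x": 0,"y": 0,"z": 0,"spin": 1},{"x": 0,"y": 0,"z": 0,"spin": 1},{"x": 0,"y": 0,"z": 0,"spin": 1},{"x": 0,"y": 0,"z": 0,"spin": 1}])

```text
t: 8.7
tool_pos: [0.5956, -0.0598, 0.2771]
tcp_rot: [[-0.857, 0.515, 0.0], [0.515, 0.857, 0.0], [-0.0, 0.0, -1.0]]
contact_force: [0.1, -0.3, 0.1]
grip_width: 0.068
```

>>> drive_tool(motion=[{"x": 0,"y": 0,"z": 0,"spin": 1},{"x": 0,"y": 0,"z": 0,"spin": 1},{"x": 0,"y": 0,"z": 0,"spin": 1},{"x": 0,"y": 0,"z": 0,"spin": 1},{"x": 0,"y": 0,"z": 0,"spin": 1},{"x": 0,"y": 0,"z": 0,"spin": 1},{"x": 0,"y": 0,"z": 0,"spin": 1},{"x": 0,"y": 0,"z": 0,"spin": 0.9},{"x": 0,"y": 0,"z": 0,"spin": 0}])

```text
t: 9.45
tool_pos: [0.5957, -0.0599, 0.2771]
tcp_rot: [[-0.082, 0.997, 0.0], [0.997, 0.082, 0.0], [0.0, 0.001, -1.0]]
contact_force: [1.2, 0.2, 0.5]
grip_width: 0.0686
```

```bash
python3 - <<'E'
from h import *
go([.6,-.066,.068],5)
E
```

```text
t 9.45 at [ 0.5957 -0.0599  0.2771] q6 -0.22 F [1.1517 0.1961 0.4809] w 0.0686 shift [-0.2589  0.1466  8.3654] spin -0.04
```

>>> drive_tool(motion=[{"x": -0.26,"y": 0.15,"z": 1,"spin": 0},{"x": 0,"y": 0,"z": 1,"spin": 0},{"x": 0,"y": 0,"z": 1,"spin": 0},{"x": 0,"y": 0,"z": 1,"spin": 0},{"x": 0,"y": 0,"z": 1,"spin": 0},{"x": 0,"y": 0,"z": 1,"spin": 0},{"x": 0,"y": 0,"z": 1,"spin": 0},{"x": 0,"y": 0,"z": 1,"spin": 0},{"x": 0,"y": 0,"z": 0.4,"spin": 0},{"x": 0,"y": 0,"z": 0,"spin": 0}])

```text
t: 10.28
tool_pos: [0.5986, -0.0662, 0.0646]
tcp_rot: [[-0.089, 0.996, -0.003], [0.996, 0.089, 0.001], [0.001, -0.003, -1.0]]
contact_force: [-0.2, -0.0, 0.0]
grip_width: 0.0684
```

>>> drive_tool(motion=[{"x": 0,"y": 0,"z": 0,"spin": 0},{"x": 0,"y": 0,"z": 0,"spin": 0},{"x": 0,"y": 0,"z": 0,"spin": 0},{"x": 0,"y": 0,"z": 0,"spin": 0},{"x": 0,"y": 0,"z": 0,"spin": 0},{"x": 0,"y": 0,"z": 0,"spin": 0},{"x": 0,"y": 0,"z": 0,"spin": 0},{"x": 0,"y": 0,"z": 0,"spin": 0},{"x": 0,"y": 0,"z": 0,"spin": 0}], grip=0, squeeze=35)

```text
t: 11.03
tool_pos: [0.5999, -0.0668, 0.0668]
tcp_rot: [[-0.087, 0.996, 0.0], [0.996, 0.087, -0.0], [-0.0, 0.0, -1.0]]
contact_force: [-2.4, 0.7, 5.8]
grip_width: 0.026
```

```bash
python3 - <<'E'
from h import *
go([.508,.220,.25],24.45)
E
```

```text
t 11.03 at [ 0.5999 -0.0668  0.0668] q6 -0.24 F [-2.441   0.7428  5.7939] w 0.0260 shift [11.7465 -2.6648 -7.3294] spin -2.83
```

>>> drive_tool(motion=[{"x": 0,"y": 0,"z": -0.5,"spin": 0},{"x": 0,"y": 0,"z": -1,"spin": 0},{"x": 0,"y": 0,"z": -1,"spin": 0},{"x": 0,"y": 0,"z": -1,"spin": 0},{"x": 0,"y": 0,"z": -1,"spin": 0},{"x": 0,"y": 0,"z": -1,"spin": 0},{"x": 0,"y": 0,"z": -1,"spin": -0.9},{"x": 0,"y": 0,"z": -1,"spin": -0.9},{"x": 0,"y": 0,"z": 0,"spin": -0.9},{"x": 0.5,"y": 0,"z": 0,"spin": -0.13},{"x": 0.9,"y": 0,"z": 0,"spin": 0},{"x": 0.9,"y": 0,"z": 0,"spin": 0}])

```text
t: 12.03
tool_pos: [0.5748, -0.0135, 0.2534]
tcp_rot: [[-0.41, 0.912, -0.001], [0.912, 0.41, 0.0], [0.001, -0.001, -1.0]]
contact_force: [1.1, 1.2, -4.0]
grip_width: 0.026
```

>>> drive_tool(motion=[{"x": 0.9,"y": 0.14,"z": 0,"spin": 0},{"x": 0.9,"y": 0.14,"z": 0,"spin": 0},{"x": 0.9,"y": 0.14,"z": 0,"spin": 0},{"x": 0.9,"y": 0.14,"z": 0,"spin": 0},{"x": 0.9,"y": 0.14,"z": 0,"spin": 0},{"x": 0.9,"y": 0.14,"z": 0,"spin": 0},{"x": 0.9,"y": 0.14,"z": 0,"spin": 0},{"x": 0.9,"y": 0.14,"z": 0,"spin": 0},{"x": 0.9,"y": 0.14,"z": 0,"spin": 0},{"x": 0.9,"y": 0.14,"z": 0,"spin": 0},{"x": 0.4,"y": 0,"z": 0,"spin": 0},{"x": 0,"y": 0,"z": 0,"spin": 0}])

```text
t: 13.03
tool_pos: [0.5092, 0.2156, 0.2534]
tcp_rot: [[-0.414, 0.91, -0.001], [0.91, 0.414, -0.0], [0.0, -0.001, -1.0]]
contact_force: [0.7, -0.4, -3.0]
grip_width: 0.0259
```

```bash
python3 - <<'E'
from h import *
go([.508,.220,.08],24.45)
t=bot.get_image("top")[:,:,::-1];s=bot.get_image("scene")[:,:,::-1]
a=cv2.resize(t[140:300,180:400],(550,400));b=cv2.resize(s[30:230,240:440],(400,400))
o=np.zeros((800,600,3),np.uint8)
cv2.imwrite("pics/m3.png",cv2.resize(np.hstack([a,b]),(800,337)))
cv2.imwrite("pics/top4.png",t)
E
```

```text
t 13.03 at [0.5092 0.2156 0.2534] q6 -0.07 F [ 0.7451 -0.4406 -2.9837] w 0.0259 shift [0.1784 0.0381 6.9367] spin 0.00
```

View pics/m3.png

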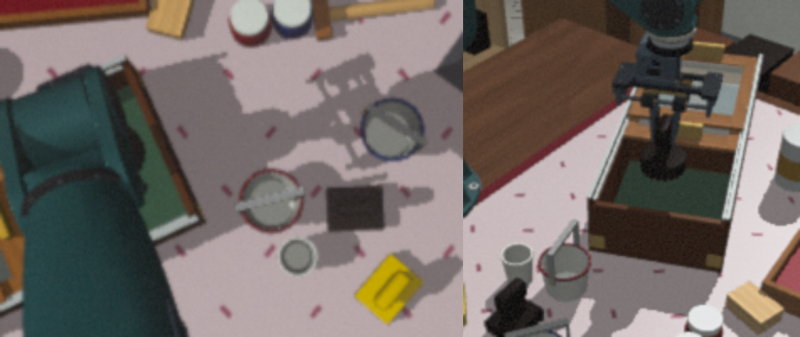

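The bay is open and the block hangs over it. I'll lower it to the floor now.

>>> drive_tool(motion=[{"x": 0.2,"y": 0,"z": 1,"spin": 0},{"x": 0,"y": 0,"z": 1,"spin": 0},{"x": 0,"y": 0,"z": 1,"spin": 0},{"x": 0,"y": 0,"z": 1,"spin": 0},{"x": 0,"y": 0,"z": 1,"spin": 0},{"x": 0,"y": 0,"z": 1,"spin": 0},{"x": 0,"y": 0,"z": 0.75,"spin": 0},{"x": 0,"y": 0,"z": 0,"spin": 0},{"x": 0,"y": 0,"z": 0.15,"spin": 0},{"x": 0,"y": 0,"z": 0,"spin": 0}])

```text
t: 13.97
tool_pos: [0.5093, 0.2183, 0.082]
tcp_rot: [[-0.413, 0.911, 0.001], [0.911, 0.413, 0.0], [-0.0, 0.001, -1.0]]
contact_force: [-0.2, -0.4, -3.7]
grip_width: 0.0261
```

>>> drive_tool(motion=[{"x": 0,"y": 0,"z": 0.1,"spin": 0},{"x": 0,"y": 0,"z": 0,"spin": 0},{"x": 0,"y": 0,"z": 0,"spin": 0}])

```text
t: 14.22
tool_pos: [0.5092, 0.2188, 0.0797]
tcp_rot: [[-0.413, 0.911, 0.001], [0.911, 0.413, 0.0], [-0.0, 0.001, -1.0]]
contact_force: [-0.8, 0.1, -3.6]
grip_width: 0.0257
```

Within about 1 mm of the floor, so I'll go a hair lower, release with a partial opening, and rise.

>>> drive_tool(motion=[{"x": 0,"y": 0,"z": 0.06,"spin": 0},{"x": 0,"y": 0,"z": 0,"spin": 0},{"x": 0,"y": 0,"z": 0,"spin": 0}])

```text
t: 14.47
tool_pos: [0.5094, 0.2189, 0.0787]
tcp_rot: [[-0.414, 0.91, 0.001], [0.91, 0.414, 0.0], [-0.0, 0.001, -1.0]]
contact_force: [-4.1, -2.7, 11.3]
grip_width: 0.0259
```

>>> drive_tool(motion=[{"x": 0,"y": 0,"z": 0,"spin": 0},{"x": 0,"y": 0,"z": 0,"spin": 0},{"x": 0,"y": 0,"z": 0,"spin": 0},{"x": 0,"y": 0,"z": 0,"spin": 0},{"x": 0,"y": 0,"z": 0,"spin": 0},{"x": 0,"y": 0,"z": -0.5,"spin": 0},{"x": 0,"y": 0,"z": -1,"spin": 0},{"x": 0,"y": 0,"z": -1,"spin": 0},{"x": 0,"y": 0,"z": -1,"spin": 0},{"x": 0,"y": 0,"z": -1,"spin": 0},{"x": 0,"y": 0,"z": -1,"spin": 0},{"x": 0,"y": 0,"z": -1,"spin": 0}], grip=0.75)

```text
t: 15.47
tool_pos: [0.5085, 0.2186, 0.2422]
tcp_rot: [[-0.414, 0.91, 0.001], [0.91, 0.414, 0.0], [-0.0, 0.001, -1.0]]
contact_force: [0.9, 0.3, 0.1]
grip_width: 0.0685
```

```bash
python3 - <<'E'
from h import *
go([.4391,-.1367,.068],0)
t=bot.get_image("top")[:,:,::-1]
# recheck oblong block (may be knocked): dark blob
d=(t.max(2)<55).astype(np.uint8);d[:, :310]=0;d[:,400:]=0;d[:215]=0;d[275:]=0
n,l,st,ce=cv2.connectedComponentsWithStats(d)
for i in range(1,n):
    if st[i,4]>60:
        m=cv2.minAreaRect(np.argwhere(l==i)[:,::-1].astype(np.float32));print(st[i],m,w("top",*m[0],.03))
E
```

```text
t 15.47 at [0.5085 0.2186 0.2422] q6 -0.06 F [0.9487 0.287  0.1128] w 0.0685 shift [-11.7909  -8.4102   6.9627] spin 3.55
[336 229  26  20 467] ((348.5, 238.5), (19.0, 25.0), 90.0) [ 0.4408 -0.1358  0.03  ]
```

>>> drive_tool(motion=[{"x": -0.98,"y": -0.7,"z": 0,"spin": 0},{"x": -0.98,"y": -0.7,"z": 0,"spin": 0},{"x": -0.98,"y": -0.7,"z": 0,"spin": 0},{"x": -0.98,"y": -0.7,"z": 0,"spin": 0},{"x": -0.98,"y": -0.7,"z": 0,"spin": 0},{"x": -0.98,"y": -0.7,"z": 0,"spin": 0},{"x": -0.98,"y": -0.7,"z": 0,"spin": 0},{"x": -0.98,"y": -0.7,"z": 0,"spin": 0},{"x": -0.98,"y": -0.7,"z": 0,"spin": 0},{"x": -0.98,"y": -0.7,"z": 0,"spin": 0},{"x": -0.98,"y": -0.7,"z": 0,"spin": 0},{"x": -0.98,"y": -0.7,"z": 0,"spin": 0}])

```text
t: 16.52
tool_pos: [0.4386, -0.1372, 0.2407]
tcp_rot: [[-0.414, 0.91, 0.001], [0.91, 0.414, -0.0], [-0.001, 0.001, -1.0]]
contact_force: [0.6, 0.1, -0.7]
grip_width: 0.0685
```

>>> drive_tool(motion=[{"x": 0,"y": 0,"z": 0,"spin": 0.9},{"x": 0,"y": 0,"z": 0,"spin": 0.9},{"x": 0,"y": 0,"z": 0,"spin": 0.9},{"x": 0,"y": 0,"z": 0,"spin": 0.85},{"x": 0,"y": 0,"z": 0,"spin": 0},{"x": 0,"y": 0,"z": 0,"spin": 0}])

```text
t: 17.02
tool_pos: [0.4391, -0.1358, 0.2404]
tcp_rot: [[-0.004, 1.0, 0.0], [1.0, 0.004, -0.0], [-0.0, 0.0, -1.0]]
contact_force: [0.7, 0.3, -0.1]
grip_width: 0.0683
```

```bash
python3 - <<'E'
from h import *
go([.4405,-.1365,.068],0)
E
```

```text
t 17.02 at [ 0.4391 -0.1358  0.2404] q6 -0.35 F [ 0.7361  0.3192 -0.1439] w 0.0683 shift [-0.0252  0.0512  6.896 ] spin 0.03
```

>>> drive_tool(motion=[{"x": 0,"y": 0.05,"z": 1,"spin": 0},{"x": 0,"y": 0,"z": 1,"spin": 0},{"x": 0,"y": 0,"z": 1,"spin": 0},{"x": 0,"y": 0,"z": 1,"spin": 0},{"x": 0,"y": 0,"z": 1,"spin": 0},{"x": 0,"y": 0,"z": 1,"spin": 0},{"x": 0,"y": 0,"z": 0.9,"spin": 0},{"x": 0,"y": 0,"z": 0,"spin": 0}])

```text
t: 17.68
tool_pos: [0.4383, -0.135, 0.0644]
tcp_rot: [[-0.004, 1.0, -0.005], [1.0, 0.004, 0.002], [0.002, -0.005, -1.0]]
contact_force: [-1.3, 1.3, -1.1]
grip_width: 0.0684
```

>>> drive_tool(motion=[{"x": 0,"y": 0,"z": 0,"spin": 0},{"x": 0,"y": 0,"z": 0,"spin": 0},{"x": 0,"y": 0,"z": 0,"spin": 0},{"x": 0,"y": 0,"z": 0,"spin": 0},{"x": 0,"y": 0,"z": 0,"spin": 0},{"x": 0,"y": 0,"z": 0,"spin": 0},{"x": 0,"y": 0,"z": 0,"spin": 0},{"x": 0,"y": 0,"z": 0,"spin": 0},{"x": 0,"y": 0,"z": 0,"spin": 0}], grip=0)

```text
t: 18.43
tool_pos: [0.4405, -0.1359, 0.0678]
tcp_rot: [[-0.0, 1.0, -0.0], [1.0, 0.0, -0.0], [-0.0, -0.0, -1.0]]
contact_force: [-3.4, -0.2, 7.8]
grip_width: 0.0259
```

```bash
python3 - <<'E'
from h import *
go([.466,.314,.25],24.45)
E
```

```text
t 18.43 at [ 0.4405 -0.1359  0.0678] q6 -0.35 F [-3.3587 -0.1643  7.8267] w 0.0259 shift [17.9962  1.0299 -7.291 ] spin -3.55
```

>>> drive_tool(motion=[{"x": 0,"y": 0,"z": -0.5,"spin": 0},{"x": 0,"y": 0,"z": -1,"spin": 0},{"x": 0,"y": 0,"z": -1,"spin": 0},{"x": 0,"y": 0,"z": -1,"spin": 0},{"x": 0,"y": 0,"z": -1,"spin": 0},{"x": 0,"y": 0,"z": -1,"spin": 0},{"x": 0,"y": 0,"z": -1,"spin": -0.9},{"x": 0,"y": 0,"z": -1,"spin": -0.9},{"x": 0,"y": 0,"z": 0,"spin": -0.9},{"x": 0,"y": 0,"z": 0,"spin": -0.85}])

```text
t: 19.27
tool_pos: [0.4409, -0.136, 0.2563]
tcp_rot: [[-0.419, 0.908, 0.002], [0.908, 0.419, -0.001], [-0.002, 0.002, -1.0]]
contact_force: [-0.6, 0.8, -4.3]
grip_width: 0.0258
```

>>> drive_tool(motion=[{"x": 0.5,"y": 0.25,"z": 0,"spin": 0},{"x": 1,"y": 0.5,"z": 0,"spin": 0},{"x": 1,"y": 0.5,"z": 0,"spin": 0},{"x": 1,"y": 0.5,"z": 0,"spin": 0},{"x": 1,"y": 0.5,"z": 0,"spin": 0},{"x": 1,"y": 0.5,"z": 0,"spin": 0},{"x": 1,"y": 0.5,"z": 0,"spin": 0},{"x": 1,"y": 0.6,"z": 0,"spin": 0},{"x": 1,"y": 0.6,"z": 0,"spin": 0},{"x": 1,"y": 0.6,"z": 0,"spin": 0},{"x": 1,"y": 0.6,"z": 0,"spin": 0},{"x": 1,"y": 0.5,"z": 0,"spin": 0}])

```text
t: 20.27
tool_pos: [0.4612, 0.191, 0.2547]
tcp_rot: [[-0.414, 0.91, -0.0], [0.91, 0.414, -0.0], [0.0, -0.0, -1.0]]
contact_force: [1.4, -0.6, -2.7]
grip_width: 0.0256
```

>>> drive_tool(motion=[{"x": 1,"y": 0.5,"z": 0,"spin": 0},{"x": 1,"y": 0.5,"z": 0,"spin": 0},{"x": 1,"y": 0.5,"z": 0,"spin": 0},{"x": 1,"y": 0.5,"z": 0,"spin": 0},{"x": 0.4,"y": 0.2,"z": 0,"spin": 0},{"x": 0,"y": 0,"z": 0,"spin": 0}])

```text
t: 20.77
tool_pos: [0.4658, 0.3141, 0.2545]
tcp_rot: [[-0.415, 0.91, -0.001], [0.91, 0.415, -0.0], [0.0, -0.001, -1.0]]
contact_force: [-0.3, -1.1, -2.9]
grip_width: 0.0262
```

```bash
python3 - <<'E'
from h import *
go([.466,.314,.0798],24.45)
E
```

```text
t 20.77 at [0.4658 0.3141 0.2545] q6 0.12 F [-0.3418 -1.0978 -2.9208] w 0.0262 shift [-0.0093  0.0106  6.9884] spin 0.01
```

>>> drive_tool(motion=[{"x": 0,"y": 0,"z": 1,"spin": 0},{"x": 0,"y": 0,"z": 1,"spin": 0},{"x": 0,"y": 0,"z": 1,"spin": 0},{"x": 0,"y": 0,"z": 1,"spin": 0},{"x": 0,"y": 0,"z": 1,"spin": 0},{"x": 0,"y": 0,"z": 1,"spin": 0},{"x": 0,"y": 0,"z": 0.75,"spin": 0},{"x": 0,"y": 0,"z": 0,"spin": 0},{"x": 0,"y": 0,"z": 0.2,"spin": 0},{"x": 0,"y": 0,"z": 0.04,"spin": 0},{"x": 0,"y": 0,"z": 0,"spin": 0},{"x": 0,"y": 0,"z": 0,"spin": 0}])

```text
t: 21.77
tool_pos: [0.4667, 0.3126, 0.0813]
tcp_rot: [[-0.414, 0.91, 0.001], [0.91, 0.414, 0.001], [0.0, 0.002, -1.0]]
contact_force: [-0.2, -0.3, -3.2]
grip_width: 0.0257
```

>>> drive_tool(motion=[{"x": 0,"y": 0,"z": 0.08,"spin": 0},{"x": 0,"y": 0,"z": 0,"spin": 0},{"x": 0,"y": 0,"z": 0,"spin": 0}])

```text
t: 22.02
tool_pos: [0.467, 0.3128, 0.0796]
tcp_rot: [[-0.414, 0.91, 0.002], [0.91, 0.414, 0.001], [0.0, 0.002, -1.0]]
contact_force: [-1.3, -2.9, 9.7]
grip_width: 0.026
```

>>> drive_tool(motion=[{"x": 0,"y": 0,"z": 0,"spin": 0},{"x": 0,"y": 0,"z": 0,"spin": 0},{"x": 0,"y": 0,"z": 0,"spin": 0},{"x": 0,"y": 0,"z": 0,"spin": 0},{"x": 0,"y": 0,"z": 0,"spin": 0},{"x": 0,"y": 0,"z": -0.5,"spin": 0},{"x": 0,"y": 0,"z": -1,"spin": 0},{"x": 0,"y": 0,"z": -1,"spin": 0},{"x": 0,"y": 0,"z": -1,"spin": 0},{"x": 0,"y": 0,"z": -1,"spin": 0},{"x": 0,"y": 0,"z": -1,"spin": 0},{"x": 0,"y": 0,"z": -1,"spin": 0}], grip=0.7)

```text
t: 23.02
tool_pos: [0.4659, 0.3123, 0.2429]
tcp_rot: [[-0.414, 0.91, 0.0], [0.91, 0.414, 0.0], [0.0, 0.001, -1.0]]
contact_force: [-0.1, 0.2, 0.3]
grip_width: 0.0636
```

>>> drive_tool(motion=[{"x": 0,"y": 0,"z": 0,"spin": -1},{"x": 0,"y": 0,"z": 0,"spin": -1},{"x": 0,"y": 0,"z": 0,"spin": -1},{"x": 0,"y": 0,"z": 0,"spin": -1},{"x": 0,"y": 0,"z": 0,"spin": -1},{"x": 0,"y": 0,"z": 0,"spin": -1},{"x": 0,"y": 0,"z": 0,"spin": -1},{"x": 0,"y": 0,"z": 0,"spin": -1},{"x": 0,"y": 0,"z": 0,"spin": -1},{"x": 0,"y": 0,"z": 0,"spin": -1},{"x": 0,"y": 0,"z": 0,"spin": -1},{"x": 0,"y": 0,"z": 0,"spin": -1}])

```text
t: 24.02
tool_pos: [0.466, 0.3124, 0.2416]
tcp_rot: [[-0.955, -0.297, 0.0], [-0.297, 0.955, 0.0], [-0.0, 0.0, -1.0]]
contact_force: [0.8, -0.6, 0.5]
grip_width: 0.064
```

>>> drive_tool(motion=[{"x": 0,"y": 0,"z": 0,"spin": -1},{"x": 0,"y": 0,"z": 0,"spin": -0.1},{"x": 0,"y": 0,"z": 0,"spin": 0}], grip=0.5)

```text
t: 24.27
tool_pos: [0.466, 0.3124, 0.2413]
tcp_rot: [[-0.911, -0.412, 0.0], [-0.412, 0.911, 0.0], [-0.0, 0.0, -1.0]]
contact_force: [-0.9, -0.4, -0.3]
grip_width: 0.0469
```

```bash
python3 - <<'E'
from h import *
s=bot.get_image("scene")[:,:,::-1]
crop("scene",300,30,460,150,5,"s4",s)
go([.4282,.3972,.143],114.45)
E
```

```text
t 24.32 at [0.466  0.3124 0.2412] q6 -1.45 F [ 0.1571 -0.022  -1.0809] w 0.0460 shift [-0.0139  3.7138  3.9278] spin -0.03
```

View pics/s4.png

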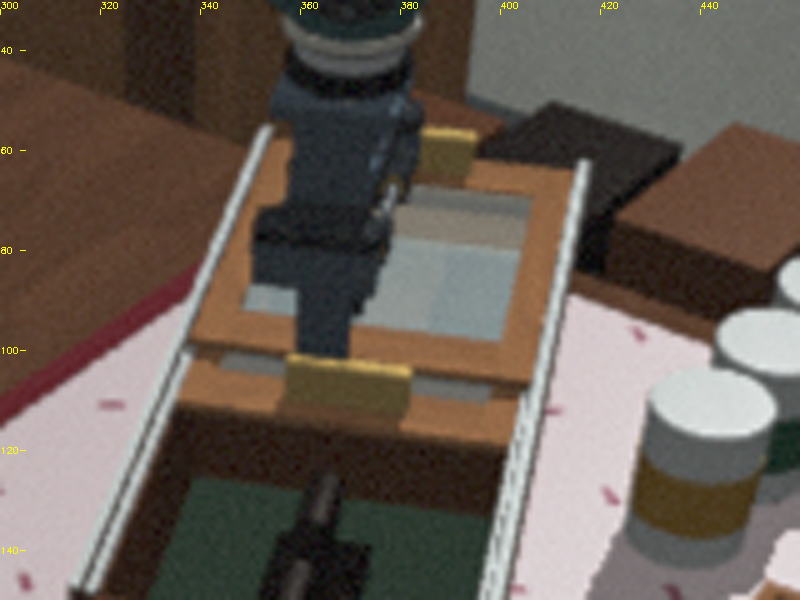

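The blocks stand upright in the bay. The pull top is at about (369.6,102.5), so I'll check where that lies.

```bash
python3 - <<'E'
from h import *
p=w("scene",369.7,102,.161);print(p)
c=np.array([.407,.443]);d=p[:2]-c;print(d@[.9103,.4139],d@[-.4139,.9103])
go([p[0],p[1],.145],114.45)
E
```

```text
[0.4295 0.3983 0.161 ]
0.0019608686697855614 -0.05001756668213923
t 24.32 at [0.466  0.3124 0.2412] q6 -1.45 F [ 0.1571 -0.022  -1.0809] w 0.0460 shift [-0.0786  3.732   3.8478] spin -0.03
```

>>> drive_tool(motion=[{"x": 0,"y": 0.9,"z": 0,"spin": 0},{"x": 0,"y": 0.95,"z": 0,"spin": 0},{"x": 0,"y": 0.95,"z": 0,"spin": 0},{"x": -0.05,"y": 0.9,"z": 0,"spin": 0},{"x": 0,"y": 0,"z": 0.8,"spin": 0},{"x": 0,"y": 0,"z": 1,"spin": 0},{"x": 0,"y": 0,"z": 1,"spin": 0},{"x": 0,"y": 0,"z": 0.7,"spin": 0},{"x": 0,"y": 0,"z": 0.35,"spin": 0},{"x": 0,"y": 0,"z": 0,"spin": 0}])

```text
t: 25.15
tool_pos: [0.4281, 0.3964, 0.1429]
tcp_rot: [[-0.911, -0.413, -0.002], [-0.413, 0.911, -0.002], [0.003, -0.001, -1.0]]
contact_force: [0.0, -0.3, 0.1]
grip_width: 0.0458
```

>>> drive_tool(motion=[{"x": 0,"y": 0,"z": 0,"spin": 0},{"x": 0,"y": 0,"z": 0,"spin": 0},{"x": 0,"y": 0,"z": 0,"spin": 0},{"x": 0,"y": 0,"z": 0,"spin": 0},{"x": 0,"y": 0,"z": 0,"spin": 0},{"x": 0,"y": 0,"z": 0,"spin": 0},{"x": 0,"y": 0,"z": 0,"spin": 0}], grip=0, squeeze=15)

```text
t: 25.73
tool_pos: [0.4296, 0.3962, 0.1452]
tcp_rot: [[-0.91, -0.416, 0.001], [-0.416, 0.91, -0.002], [-0.001, -0.002, -1.0]]
contact_force: [4.9, -11.7, 8.0]
grip_width: 0.014
```

>>> drive_tool(motion=[{"x": 0,"y": -0.4,"z": 0,"spin": 0},{"x": 0,"y": -0.7,"z": 0,"spin": 0},{"x": 0,"y": -0.7,"z": 0,"spin": 0},{"x": 0,"y": -0.7,"z": 0,"spin": 0},{"x": 0,"y": -0.7,"z": 0,"spin": 0},{"x": 0,"y": -0.7,"z": 0,"spin": 0},{"x": 0,"y": -0.7,"z": 0,"spin": 0},{"x": 0,"y": -0.7,"z": 0,"spin": 0},{"x": 0,"y": -0.7,"z": 0,"spin": 0},{"x": 0,"y": -0.7,"z": 0,"spin": 0},{"x": 0,"y": -0.7,"z": 0,"spin": 0},{"x": 0,"y": -0.5,"z": 0,"spin": 0}])

```text
t: 26.73
tool_pos: [0.513, 0.2169, 0.1453]
tcp_rot: [[-0.91, -0.414, 0.004], [-0.414, 0.91, 0.002], [-0.005, 0.0, -1.0]]
contact_force: [10.2, 8.1, -6.3]
grip_width: 0.0142
```

>>> drive_tool(motion=[{"x": 0,"y": -0.3,"z": 0,"spin": 0},{"x": 0,"y": -0.2,"z": 0,"spin": 0},{"x": 0,"y": -0.2,"z": 0,"spin": 0},{"x": 0,"y": 0,"z": 0,"spin": 0}])

```text
t: 27.07
tool_pos: [0.5203, 0.2012, 0.1453]
tcp_rot: [[-0.91, -0.414, 0.005], [-0.414, 0.91, 0.002], [-0.005, -0.001, -1.0]]
contact_force: [11.5, 2.1, -5.3]
grip_width: 0.0141
```

>>> drive_tool(motion=[{"x": 0,"y": -0.2,"z": 0,"spin": 0},{"x": 0,"y": -0.2,"z": 0,"spin": 0},{"x": 0,"y": 0,"z": 0,"spin": 0}])

```text
t: 27.32
tool_pos: [0.5245, 0.1923, 0.1453]
tcp_rot: [[-0.91, -0.415, 0.005], [-0.415, 0.91, 0.002], [-0.005, -0.001, -1.0]]
contact_force: [12.0, 4.3, -7.3]
grip_width: 0.014
```

>>> drive_tool(motion=[{"x": 0,"y": -0.2,"z": 0,"spin": 0},{"x": 0,"y": -0.2,"z": 0,"spin": 0},{"x": 0,"y": 0,"z": 0,"spin": 0}])

```text
t: 27.57
tool_pos: [0.5274, 0.1854, 0.1451]
tcp_rot: [[-0.911, -0.413, 0.003], [-0.413, 0.911, 0.006], [-0.005, 0.004, -1.0]]
contact_force: [-0.2, 33.2, -5.1]
grip_width: 0.0283
```

>>> drive_tool(motion=[{"x": 0,"y": -0.2,"z": 0,"spin": 0},{"x": 0,"y": 0,"z": 0,"spin": 0},{"x": 0,"y": 0,"z": 0,"spin": 0}])

```text
t: 27.82
tool_pos: [0.5293, 0.1813, 0.1451]
tcp_rot: [[-0.911, -0.413, 0.003], [-0.413, 0.911, 0.006], [-0.005, 0.004, -1.0]]
contact_force: [0.8, 33.1, -5.7]
grip_width: 0.0375
```

>>> drive_tool(motion=[{"x": 0,"y": 0,"z": 0,"spin": 0},{"x": 0,"y": 0,"z": 0,"spin": 0},{"x": 0,"y": 0.3,"z": 0,"spin": 0},{"x": 0,"y": 0,"z": 0,"spin": 0},{"x": 0,"y": 0,"z": -0.5,"spin": 0},{"x": 0,"y": 0,"z": -1,"spin": 0},{"x": 0,"y": 0,"z": -1,"spin": 0},{"x": 0,"y": 0,"z": -1,"spin": 0},{"x": 0,"y": 0,"z": -1,"spin": 0},{"x": 0,"y": 0,"z": -0.5,"spin": 0},{"x": 0,"y": 0,"z": 0,"spin": 0}], grip=0.5)

```text
t: 28.73
tool_pos: [0.5266, 0.1858, 0.273]
tcp_rot: [[-0.91, -0.415, 0.005], [-0.415, 0.91, 0.001], [-0.005, -0.001, -1.0]]
contact_force: [0.1, 0.2, 0.0]
grip_width: 0.0458
```

```bash
python3 - <<'E'
from h import *
# rail fit from top image points
M=lambda x,y:(395+x/4,140+y/4)
R0=[.5906,-.4537];
obs=[(M(72,60),(0,160,212)),(M(524,384),(0,-250,212)),(M(90,238),(-108,70,214)),(M(243,348),(-108,-70,214)),(M(168,132),(0,70,205)),(M(320,240),(0,-70,205))]
from scipy.optimize import least_squares
def f(v):
    c,s=np.cos(v[2]),np.sin(v[2]);r=[]
    for o,(x,y,z) in obs:
        r+=list(px("top",[v[0]+(c*x-s*y)/1e3,v[1]+(s*x+c*y)/1e3,z/1e3])-o)
    return np.array(r)
r=least_squares(f,[.59,-.45,-.63]);v=r.x;print("rail",v[:2],np.degrees(v[2]),"res",r.fun)
c,s=np.cos(v[2]),np.sin(v[2])
for n,y in(("a",.07),("b",-.07)):
    print(n,v[0]+c*-.065-s*y,v[1]+s*-.065+c*y)
S=lambda x,y:(80+x/3,140+y/3)
for n,(t,q) in {"tipa":(M(90,238),S(474,288)),"tipb":(M(243,348),S(298,335)),"Lball":(M(72,60),S(609,358)),"Rball":(M(524,384),S(33,487))}.items(): print(n,tri(t,q))
go([.56,-.19,.25],-36)
s=bot.get_image("scene")[:,:,::-1];cv2.imwrite("pics/scene5.png",s)
t=bot.get_image("top")[:,:,::-1];cv2.imwrite("pics/top5.png",t)
a=cv2.resize(s[100:300,180:440],None,fx=3,fy=3,interpolation=cv2.INTER_CUBIC)
cv2.imwrite("pics/s5.png",a)
E
```

```text
rail [ 0.5917 -0.4505] -36.63575959085825 res [ 0.4064 -0.6784 -0.2312 -0.5194 -0.3118  0.7617 -0.115   1.3112  0.1249
 -0.6886  0.1383 -0.2262]
a 0.5813067651451541 -0.3555231454825882
b 0.49776515099765223 -0.4678654736836269
tipa [ 0.5495 -0.3312  0.2117]
tipb [ 0.4683 -0.4461  0.2011]
Lball [ 0.684  -0.318   0.2205]
Rball [ 0.4411 -0.65    0.2146]
t 28.73 at [0.5266 0.1858 0.273 ] q6 -1.70 F [0.1165 0.2011 0.0454] w 0.0458 shift [  5.0222 -14.2332   0.9046] spin -4.29
```

View pics/s5.png

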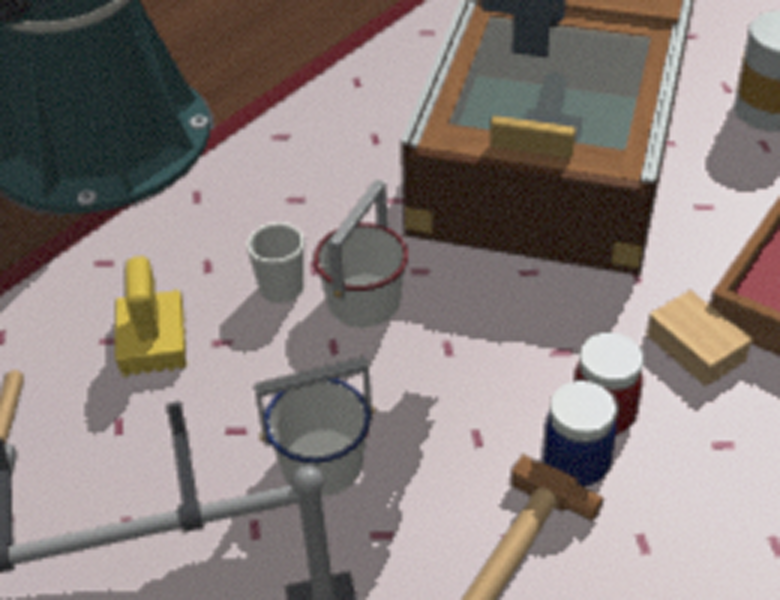

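The door is fully shut. Next is the blue pail for hook_a, gripped about 31 mm off the bail's centre so the fingers clear the hook.

>>> drive_tool(motion=[{"x": 0.3,"y": -1,"z": 0,"spin": 0},{"x": 0.3,"y": -1,"z": 0,"spin": 0},{"x": 0.3,"y": -1,"z": 0,"spin": 0},{"x": 0.3,"y": -1,"z": 0,"spin": 0},{"x": 0.3,"y": -1,"z": 0,"spin": 0},{"x": 0.3,"y": -1,"z": 0,"spin": 0},{"x": 0.3,"y": -1,"z": 0,"spin": 0},{"x": 0.3,"y": -1,"z": 0,"spin": 0},{"x": 0.3,"y": -1,"z": 0,"spin": 0},{"x": 0.3,"y": -1,"z": 0,"spin": 0},{"x": 0.3,"y": -1,"z": 0,"spin": 0},{"x": 0.3,"y": -1,"z": 0,"spin": 0}])

```text
t: 29.83
tool_pos: [0.567, -0.126, 0.2676]
tcp_rot: [[-0.91, -0.415, -0.003], [-0.415, 0.91, 0.001], [0.002, 0.002, -1.0]]
contact_force: [0.1, -0.2, -0.8]
grip_width: 0.0455
```

>>> drive_tool(motion=[{"x": 0.3,"y": -1,"z": 0,"spin": 0},{"x": 0,"y": -0.6,"z": 0,"spin": 0},{"x": 0,"y": 0,"z": 0,"spin": 1},{"x": 0,"y": 0,"z": 0,"spin": 1},{"x": 0,"y": 0,"z": 0,"spin": 1},{"x": 0,"y": 0,"z": 0,"spin": 1},{"x": 0,"y": 0,"z": 0,"spin": 1},{"x": 0,"y": 0,"z": 0,"spin": 1},{"x": 0,"y": 0,"z": 0,"spin": 1},{"x": 0,"y": 0,"z": 0,"spin": 1},{"x": 0,"y": 0,"z": 0,"spin": 1},{"x": 0,"y": 0,"z": 0,"spin": 1}])

```text
t: 30.83
tool_pos: [0.5772, -0.1638, 0.268]
tcp_rot: [[-0.712, 0.702, -0.002], [0.702, 0.712, 0.001], [0.002, -0.001, -1.0]]
contact_force: [-0.3, -0.0, 0.8]
grip_width: 0.0461
```

>>> drive_tool(motion=[{"x": 0,"y": 0,"z": 0,"spin": 1},{"x": 0,"y": 0,"z": 0,"spin": 1},{"x": 0,"y": 0,"z": 0,"spin": 1},{"x": 0,"y": 0,"z": 0,"spin": 1},{"x": 0,"y": 0,"z": 0,"spin": 1},{"x": 0,"y": 0,"z": 0,"spin": 1},{"x": 0,"y": 0,"z": 0,"spin": 1},{"x": 0,"y": 0,"z": 0,"spin": 1},{"x": 0,"y": 0,"z": 0,"spin": 1},{"x": 0,"y": 0,"z": 0,"spin": 1},{"x": 0,"y": 0,"z": 0,"spin": 1},{"x": 0,"y": 0,"z": 0,"spin": 0.3}])

```text
t: 31.83
tool_pos: [0.5772, -0.1638, 0.268]
tcp_rot: [[0.535, 0.845, -0.002], [0.845, -0.535, 0.001], [-0.0, -0.002, -1.0]]
contact_force: [-0.2, 0.1, -0.0]
grip_width: 0.0453
```

```bash
python3 - <<'E'
from h import *
go([.578,-.1645,.117],-32.2)
E
```

```text
t 31.83 at [ 0.5772 -0.1638  0.268 ] q6 0.25 F [-0.2214  0.1378 -0.0465] w 0.0453 shift [-0.0063  0.0532  6.0412] spin -0.02
```

>>> drive_tool(motion=[{"x": 0,"y": 0.05,"z": 1,"spin": 0},{"x": 0,"y": 0,"z": 1,"spin": 0},{"x": 0,"y": 0,"z": 1,"spin": 0},{"x": 0,"y": 0,"z": 1,"spin": 0},{"x": 0,"y": 0,"z": 1,"spin": 0},{"x": 0,"y": 0,"z": 0.6,"spin": 0},{"x": 0,"y": 0,"z": 0.4,"spin": 0},{"x": 0,"y": 0,"z": 0,"spin": 0}])

```text
t: 32.5
tool_pos: [0.5771, -0.1642, 0.1166]
tcp_rot: [[0.529, 0.849, -0.004], [0.849, -0.529, 0.001], [-0.001, -0.004, -1.0]]
contact_force: [-0.3, 0.5, 0.1]
grip_width: 0.0455
```

>>> drive_tool(motion=[{"x": 0,"y": 0,"z": 0,"spin": 0},{"x": 0,"y": 0,"z": 0,"spin": 0},{"x": 0,"y": 0,"z": 0,"spin": 0},{"x": 0,"y": 0,"z": 0,"spin": 0},{"x": 0,"y": 0,"z": 0,"spin": 0},{"x": 0,"y": 0,"z": 0,"spin": 0},{"x": 0,"y": 0,"z": 0,"spin": 0},{"x": 0,"y": 0,"z": 0,"spin": 0}], grip=0, squeeze=45)

```text
t: 33.17
tool_pos: [0.5789, -0.1649, 0.1199]
tcp_rot: [[0.529, 0.848, 0.001], [0.848, -0.529, -0.0], [0.0, 0.001, -1.0]]
contact_force: [-0.9, 2.2, 6.4]
grip_width: 0.0117
```

```bash
python3 - <<'E'
from h import *
go([.578,-.1645,.117],-32.2)
E
```

```text
t 33.17 at [ 0.5789 -0.1649  0.1199] q6 0.24 F [-0.8939  2.1792  6.4232] w 0.0117 shift [-0.004 -0.04   0.117] spin 0.04
```

>>> drive_tool(motion=[{"x": 0,"y": 0,"z": -0.4,"spin": 0},{"x": 0,"y": 0,"z": -0.8,"spin": 0},{"x": 0,"y": 0,"z": -0.9,"spin": 0},{"x": 0,"y": 0,"z": -0.9,"spin": 0},{"x": 0,"y": 0,"z": -0.6,"spin": 0},{"x": 0,"y": 0,"z": -0.4,"spin": 0.68},{"x": -0.6,"y": 0.22,"z": 0,"spin": 0},{"x": -0.8,"y": 0,"z": 0,"spin": 0},{"x": -0.9,"y": 0,"z": 0,"spin": 0},{"x": -0.9,"y": 0,"z": 0,"spin": 0},{"x": -0.9,"y": 0,"z": 0,"spin": 0},{"x": -0.7,"y": 0,"z": 0,"spin": 0}])

```text
t: 34.17
tool_pos: [0.5102, -0.2655, 0.2198]
tcp_rot: [[0.597, 0.802, -0.0], [0.802, -0.597, -0.0], [-0.0, -0.0, -1.0]]
contact_force: [-0.6, -0.9, -1.4]
grip_width: 0.0115
```

>>> drive_tool(motion=[{"x": 0,"y": 0,"z": 0,"spin": 0},{"x": 0,"y": 0,"z": 0,"spin": 0},{"x": 0,"y": 0,"z": 0,"spin": 0}])

```text
t: 34.42
tool_pos: [0.5116, -0.2642, 0.2197]
tcp_rot: [[0.597, 0.802, 0.0], [0.802, -0.597, 0.0], [0.0, 0.0, -1.0]]
contact_force: [0.9, 0.2, -3.3]
grip_width: 0.0116
```

```bash
python3 - <<'E'
from h import *
go([.5115,-.2649,.22],-36.6)
go([.6014,-.3318,.22],-36.6)
s=bot.get_image("scene")[:,:,::-1];cv2.imwrite("pics/scene6.png",s)
crop("scene",190,140,350,260,5,"s6",s)
E
```

```text
t 34.42 at [ 0.5116 -0.2642  0.2197] q6 0.12 F [ 0.8684  0.1595 -3.3106] w 0.0116 shift [-0.023   0.013  -0.0138] spin -0.01
t 34.42 at [ 0.5116 -0.2642  0.2197] q6 0.12 F [ 0.8684  0.1595 -3.3106] w 0.0116 shift [-0.0246  4.4954 -0.0137] spin -0.01
```

View pics/s6.png

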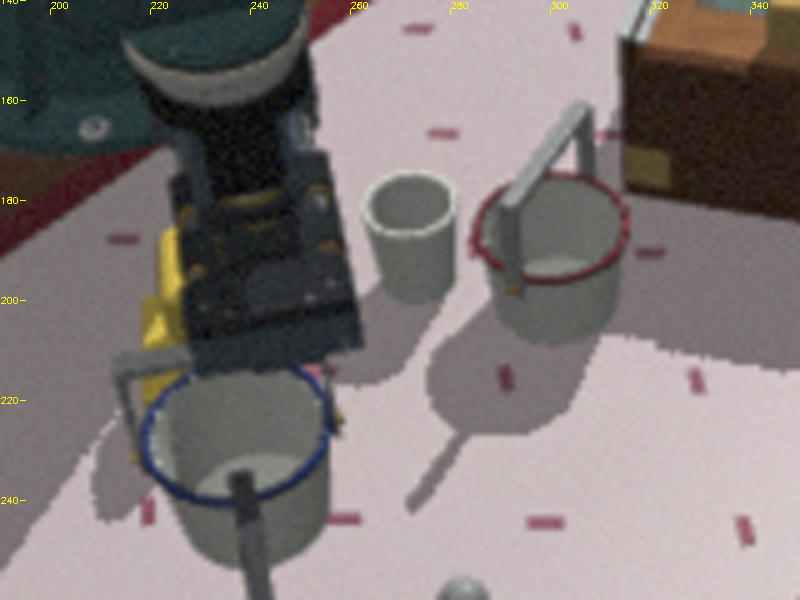

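The pail hangs level and the hook tip at (237,235) lines up with its middle. Moving it in.

>>> drive_tool(motion=[{"x": 0,"y": 0.4,"z": 0,"spin": 0},{"x": 0,"y": 0.5,"z": 0,"spin": 0},{"x": 0,"y": 0.5,"z": 0,"spin": 0},{"x": 0,"y": 0.5,"z": 0,"spin": 0},{"x": 0,"y": 0.5,"z": 0,"spin": 0},{"x": 0,"y": 0.5,"z": 0,"spin": 0},{"x": 0,"y": 0.5,"z": 0,"spin": 0},{"x": 0,"y": 0.5,"z": 0,"spin": 0},{"x": 0,"y": 0.5,"z": 0,"spin": 0},{"x": 0,"y": 0,"z": 0,"spin": 0},{"x": 0,"y": 0,"z": 0,"spin": 0}])

```text
t: 35.38
tool_pos: [0.6003, -0.3306, 0.2189]
tcp_rot: [[0.597, 0.803, -0.0], [0.803, -0.597, 0.0], [-0.0, -0.001, -1.0]]
contact_force: [-0.3, 0.8, -2.6]
grip_width: 0.0117
```

>>> drive_tool(motion=[{"x": 0,"y": 0,"z": 0.4,"spin": 0},{"x": 0,"y": 0,"z": 0.4,"spin": 0},{"x": 0,"y": 0,"z": 0.3,"spin": 0},{"x": 0,"y": 0,"z": 0,"spin": 0},{"x": 0,"y": 0,"z": 0,"spin": 0}])

```text
t: 35.8
tool_pos: [0.5992, -0.3298, 0.1911]
tcp_rot: [[0.596, 0.803, -0.001], [0.803, -0.596, 0.001], [-0.0, -0.001, -1.0]]
contact_force: [-0.4, 0.5, -2.3]
grip_width: 0.0114
```

```bash
python3 - <<'E'
from h import *
go([.6014,-.3318,.188],-36.6)
E
```

```text
t 35.80 at [ 0.5992 -0.3298  0.1911] q6 0.10 F [-0.3573  0.4979 -2.3034] w 0.0114 shift [-0.0107  0.1181  0.1227] spin -0.00
```

>>> drive_tool(motion=[{"x": 0,"y": 0,"z": 0.1,"spin": 0},{"x": 0,"y": 0,"z": 0,"spin": 0},{"x": 0,"y": 0,"z": 0,"spin": 0}])

```text
t: 36.05
tool_pos: [0.5998, -0.3302, 0.1897]
tcp_rot: [[0.597, 0.803, 0.0], [0.803, -0.597, -0.0], [0.0, 0.0, -1.0]]
contact_force: [0.5, 0.7, -1.8]
grip_width: 0.0117
```

>>> drive_tool(motion=[{"x": 0,"y": 0,"z": 0.06,"spin": 0},{"x": 0,"y": 0,"z": 0,"spin": 0},{"x": 0,"y": 0,"z": 0,"spin": 0}])

```text
t: 36.3
tool_pos: [0.5997, -0.3302, 0.188]
tcp_rot: [[0.597, 0.803, 0.0], [0.803, -0.597, -0.0], [-0.0, 0.0, -1.0]]
contact_force: [0.3, 0.8, -2.4]
grip_width: 0.0115
```

>>> drive_tool(motion=[{"x": 0,"y": 0,"z": 0.06,"spin": 0},{"x": 0,"y": 0,"z": 0,"spin": 0},{"x": 0,"y": 0,"z": 0,"spin": 0}])

```text
t: 36.55
tool_pos: [0.5999, -0.3303, 0.1875]
tcp_rot: [[0.597, 0.802, 0.0], [0.802, -0.597, -0.0], [-0.0, 0.0, -1.0]]
contact_force: [-4.6, 3.2, 8.5]
grip_width: 0.0114
```

>>> drive_tool(motion=[{"x": 0,"y": 0,"z": 0.04,"spin": 0},{"x": 0,"y": 0,"z": 0,"spin": 0},{"x": 0,"y": 0,"z": 0,"spin": 0}])

```text
t: 36.8
tool_pos: [0.6, -0.3302, 0.1871]
tcp_rot: [[0.597, 0.803, 0.0], [0.803, -0.597, -0.0], [0.0, 0.0, -1.0]]
contact_force: [-6.6, 5.0, 15.3]
grip_width: 0.0116
```

Resting on the hook. I'll ease off a little, release, and rise.

>>> drive_tool(motion=[{"x": 0,"y": 0,"z": -0.06,"spin": 0},{"x": 0,"y": 0,"z": 0,"spin": 0}])

```text
t: 36.97
tool_pos: [0.6, -0.3303, 0.1875]
tcp_rot: [[0.597, 0.803, 0.001], [0.803, -0.597, -0.0], [0.0, 0.001, -1.0]]
contact_force: [1.0, 0.4, 1.8]
grip_width: 0.0116
```

>>> drive_tool(motion=[{"x": 0,"y": 0,"z": 0,"spin": 0},{"x": 0,"y": 0,"z": 0,"spin": 0},{"x": 0,"y": 0,"z": 0,"spin": 0},{"x": 0,"y": 0,"z": 0,"spin": 0},{"x": 0,"y": 0,"z": 0,"spin": 0},{"x": 0,"y": 0,"z": -0.3,"spin": 0},{"x": 0,"y": 0,"z": -0.6,"spin": 0},{"x": 0,"y": 0,"z": -1,"spin": 0},{"x": 0,"y": 0,"z": -1,"spin": 0},{"x": 0,"y": 0,"z": 0,"spin": 0}], grip=0.45)

```text
t: 37.8
tool_pos: [0.6019, -0.3314, 0.2663]
tcp_rot: [[0.597, 0.803, 0.006], [0.803, -0.596, -0.004], [0.001, 0.008, -1.0]]
contact_force: [0.1, -0.7, 1.3]
grip_width: 0.0407
```

```bash
python3 - <<'E'
from h import *
s=bot.get_image("scene")[:,:,::-1];cv2.imwrite("pics/scene7.png",s)
t=bot.get_image("top")[:,:,::-1];cv2.imwrite("pics/top7.png",t)
a=cv2.resize(s[170:310,80:340],(780,420));cv2.imwrite("pics/s7.png",a)
# maroon bail grasp: mid, axis
A=np.array([.438,.045]);B=np.array([.461,-.0518]);m=(A+B)/2;u=(A-B)/np.linalg.norm(A-B);print(m,u,np.degrees(np.arctan2(u[1],u[0])))
g=m+.031*u
go([g[0],g[1],.27],np.degrees(np.arctan2(u[1],u[0]))-90)
go([g[0],g[1],.118],np.degrees(np.arctan2(u[1],u[0]))-90)
E
```

```text
[ 0.4495 -0.0034] [-0.2312  0.9729] 103.3658212590249
t 37.90 at [ 0.6004 -0.3305  0.2618] q6 0.10 F [0.0612 0.8312 0.0999] w 0.0409 shift [  7.7001 -13.5979  -0.3672] spin -7.27
t 37.90 at [ 0.6004 -0.3305  0.2618] q6 0.10 F [0.0612 0.8312 0.0999] w 0.0409 shift [  7.6982 -13.6165   5.7128] spin -7.27
```

View pics/s7.png

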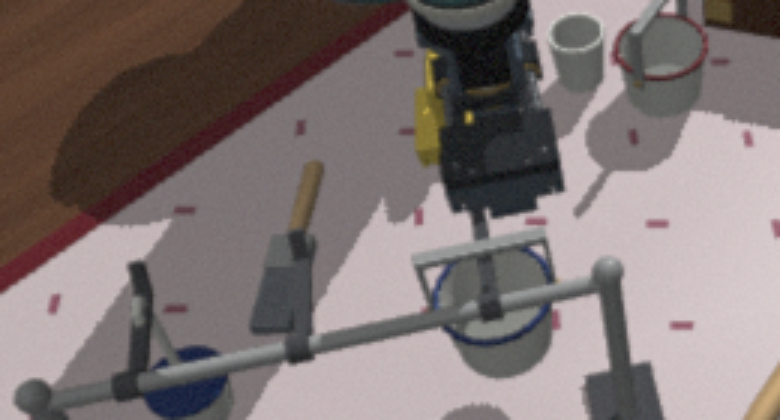

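>>> drive_tool(motion=[{"x": 0.55,"y": -0.97,"z": 0,"spin": 0},{"x": 0.55,"y": -0.97,"z": 0,"spin": 0},{"x": 0.55,"y": -0.97,"z": 0,"spin": 0},{"x": 0.55,"y": -0.97,"z": 0,"spin": 0},{"x": 0.55,"y": -0.97,"z": 0,"spin": 0},{"x": 0.55,"y": -0.97,"z": 0,"spin": 0},{"x": 0.55,"y": -0.97,"z": 0,"spin": 0},{"x": 0.55,"y": -0.97,"z": 0,"spin": 0},{"x": 0.55,"y": -0.97,"z": 0,"spin": 0},{"x": 0.55,"y": -0.97,"z": 0,"spin": 0},{"x": 0.55,"y": -0.97,"z": 0,"spin": 0},{"x": 0.55,"y": -0.97,"z": 0,"spin": 0}], grip=0.5)

```text
t: 38.9
tool_pos: [0.4634, -0.0231, 0.259]
tcp_rot: [[0.597, 0.802, -0.001], [0.802, -0.597, 0.0], [-0.0, -0.001, -1.0]]
contact_force: [-0.4, 0.5, 0.4]
grip_width: 0.0457
```

>>> drive_tool(motion=[{"x": 0.55,"y": -0.97,"z": 0,"spin": 0},{"x": 0.55,"y": -0.97,"z": 0,"spin": 0},{"x": 0,"y": 0,"z": 0,"spin": -1},{"x": 0,"y": 0,"z": 0,"spin": -1},{"x": 0,"y": 0,"z": 0,"spin": -1},{"x": 0,"y": 0,"z": 0,"spin": -1},{"x": 0,"y": 0,"z": 0,"spin": -1},{"x": 0,"y": 0,"z": 0,"spin": -1},{"x": 0,"y": 0,"z": 0,"spin": -1},{"x": 0,"y": 0,"z": 0,"spin": -0.25},{"x": 0,"y": 0,"z": 0,"spin": 0}])

```text
t: 39.82
tool_pos: [0.4417, 0.0268, 0.2591]
tcp_rot: [[-0.23, 0.973, -0.001], [0.973, 0.23, -0.0], [0.0, -0.001, -1.0]]
contact_force: [-0.5, -0.3, -0.1]
grip_width: 0.0452
```

```bash
python3 - <<'E'
from h import *
go([.4423,.0268,.118],13.2)
E
```

```text
t 39.82 at [0.4417 0.0268 0.2591] q6 -0.22 F [-0.5495 -0.3218 -0.0583] w 0.0452 shift [-0.008   0.0284  5.6437] spin 0.02
```

>>> drive_tool(motion=[{"x": 0,"y": 0,"z": 1,"spin": 0},{"x": 0,"y": 0,"z": 1,"spin": 0},{"x": 0,"y": 0,"z": 1,"spin": 0},{"x": 0,"y": 0,"z": 1,"spin": 0},{"x": 0,"y": 0,"z": 0.9,"spin": 0},{"x": 0,"y": 0,"z": 0.7,"spin": 0},{"x": 0,"y": 0,"z": 0,"spin": 0},{"x": 0,"y": 0,"z": 0,"spin": 0}])

```text
t: 40.48
tool_pos: [0.4414, 0.0269, 0.119]
tcp_rot: [[-0.228, 0.974, -0.002], [0.974, 0.228, -0.0], [0.001, -0.002, -1.0]]
contact_force: [0.5, -0.3, 0.6]
grip_width: 0.0457
```

>>> drive_tool(motion=[{"x": 0,"y": 0,"z": 0,"spin": 0},{"x": 0,"y": 0,"z": 0,"spin": 0},{"x": 0,"y": 0,"z": 0,"spin": 0},{"x": 0,"y": 0,"z": 0,"spin": 0},{"x": 0,"y": 0,"z": 0,"spin": 0},{"x": 0,"y": 0,"z": 0,"spin": 0},{"x": 0,"y": 0,"z": 0,"spin": 0},{"x": 0,"y": 0,"z": 0,"spin": 0},{"x": 0,"y": 0,"z": 0,"spin": 0}], grip=0, squeeze=45)

```text
t: 41.23
tool_pos: [0.4422, 0.027, 0.1198]
tcp_rot: [[-0.229, 0.974, 0.0], [0.974, 0.229, 0.0], [0.0, 0.0, -1.0]]
contact_force: [-2.0, 1.1, 7.1]
grip_width: 0.0118
```

```bash
python3 - <<'E'
from h import *
go([.4423,.0268,.118],13.2)
E
```

```text
t 41.23 at [0.4422 0.027  0.1198] q6 -0.22 F [-2.0451  1.1025  7.0668] w 0.0118 shift [-0.0074  0.0007  0.0711] spin 0.00
```

>>> drive_tool(motion=[{"x": 0,"y": 0,"z": -0.4,"spin": 0},{"x": 0,"y": 0,"z": -0.8,"spin": 0},{"x": 0,"y": 0,"z": -1,"spin": 0},{"x": 0,"y": 0,"z": -1,"spin": 0},{"x": 0,"y": 0,"z": -1,"spin": 0.64},{"x": 0,"y": 0,"z": -1,"spin": 0.8},{"x": 0,"y": 0,"z": -0.8,"spin": 1},{"x": 0,"y": 0,"z": 0,"spin": 1},{"x": 0,"y": 0,"z": 0,"spin": 1},{"x": 0,"y": 0,"z": 0,"spin": 1},{"x": 0,"y": 0,"z": 0,"spin": 1},{"x": 0,"y": 0,"z": 0,"spin": 0.8}])

```text
t: 42.23
tool_pos: [0.4418, 0.0268, 0.2699]
tcp_rot: [[0.601, 0.8, 0.0], [0.8, -0.601, -0.0], [-0.0, 0.0, -1.0]]
contact_force: [-0.2, -0.4, -2.5]
grip_width: 0.0118
```

>>> drive_tool(motion=[{"x": -0.5,"y": 0.34,"z": 0,"spin": 0},{"x": -0.95,"y": 0.65,"z": 0,"spin": 0},{"x": -0.95,"y": 0.65,"z": 0,"spin": 0},{"x": -0.95,"y": 0.65,"z": 0,"spin": 0},{"x": -0.95,"y": 0.65,"z": 0,"spin": 0},{"x": -0.95,"y": 0.65,"z": 0,"spin": 0},{"x": -0.95,"y": 0.65,"z": 0,"spin": 0},{"x": -0.95,"y": 0.65,"z": 0,"spin": 0},{"x": -0.95,"y": 0.65,"z": 0,"spin": 0},{"x": -0.95,"y": 0.65,"z": 0,"spin": 0},{"x": -0.95,"y": 0.65,"z": 0,"spin": 0},{"x": -0.95,"y": 0.65,"z": 0,"spin": 0}])

```text
t: 43.23
tool_pos: [0.4288, -0.3059, 0.2699]
tcp_rot: [[0.596, 0.803, -0.0], [0.803, -0.596, 0.0], [-0.0, -0.0, -1.0]]
contact_force: [0.1, 1.3, -2.0]
grip_width: 0.0114
```

```bash
python3 - <<'E'
from h import *
go([.4255,-.3755,.22],-36.6)
E
```

```text
t 43.23 at [ 0.4288 -0.3059  0.2699] q6 -0.03 F [ 0.1439  1.3118 -2.0105] w 0.0114 shift [-2.3154  1.551   1.9972] spin 0.00
```

>>> drive_tool(motion=[{"x": -0.9,"y": 0.6,"z": 0,"spin": 0},{"x": -0.9,"y": 0.6,"z": 0,"spin": 0},{"x": -0.5,"y": 0.35,"z": 0,"spin": 0},{"x": 0,"y": 0,"z": 0.6,"spin": 0},{"x": 0,"y": 0,"z": 0.8,"spin": 0},{"x": 0,"y": 0,"z": 0.6,"spin": 0},{"x": 0,"y": 0,"z": 0,"spin": 0},{"x": 0,"y": 0,"z": 0,"spin": 0}])

```text
t: 43.9
tool_pos: [0.4261, -0.3733, 0.2194]
tcp_rot: [[0.595, 0.803, -0.001], [0.803, -0.595, 0.001], [0.0, -0.002, -1.0]]
contact_force: [1.0, -0.3, -1.7]
grip_width: 0.0115
```

```bash
python3 - <<'E'
from h import *
O=np.array([.5917,-.4505]);g=O-.063*np.array([.803,-.597])-.039*np.array([.597,.803])
go([.4255,-.3755,.22],-36.6);go([*g,.22],-36.6)
s=bot.get_image("scene")[:,:,::-1];cv2.imwrite("pics/scene8.png",s)
crop("scene",100,160,300,310,4,"s8",s)
E
```

```text
t 43.90 at [ 0.4261 -0.3733  0.2194] q6 -0.12 F [ 0.9619 -0.2522 -1.7415] w 0.0115 shift [-0.0845  0.0345 -0.0242] spin 0.01
t 43.90 at [ 0.4261 -0.3733  0.2194] q6 -0.12 F [ 0.9619 -0.2522 -1.7415] w 0.0115 shift [-0.0932  4.638  -0.0313] spin 0.01
```

View pics/s8.png

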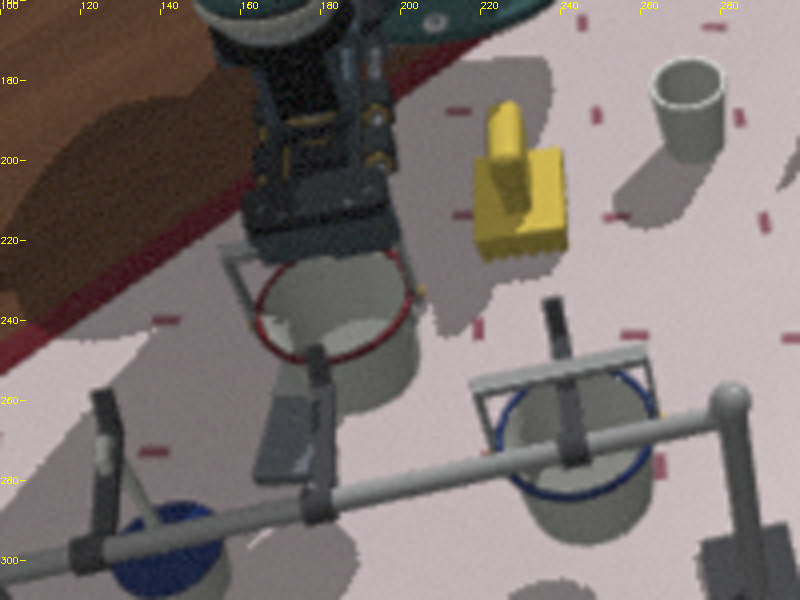

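Hook_b's tip at (178,248) points into the middle of the maroon pail, and the blue pail hangs level on hook_a. Moving in.

>>> drive_tool(motion=[{"x": -0.09,"y": 0.4,"z": 0,"spin": 0},{"x": 0,"y": 0.5,"z": 0,"spin": 0},{"x": 0,"y": 0.5,"z": 0,"spin": 0},{"x": 0,"y": 0.5,"z": 0,"spin": 0},{"x": 0,"y": 0.5,"z": 0,"spin": 0},{"x": 0,"y": 0.5,"z": 0,"spin": 0},{"x": 0,"y": 0.5,"z": 0,"spin": 0},{"x": 0,"y": 0.5,"z": 0,"spin": 0},{"x": 0,"y": 0.5,"z": 0,"spin": 0},{"x": 0,"y": 0.2,"z": 0,"spin": 0},{"x": 0,"y": 0,"z": 0,"spin": 0}])

```text
t: 44.87
tool_pos: [0.5186, -0.4449, 0.2192]
tcp_rot: [[0.595, 0.803, 0.0], [0.803, -0.595, -0.0], [-0.0, 0.0, -1.0]]
contact_force: [-0.6, -0.4, -2.6]
grip_width: 0.0113
```

>>> drive_tool(motion=[{"x": 0,"y": 0,"z": 0.4,"spin": 0},{"x": 0,"y": 0,"z": 0.4,"spin": 0},{"x": 0,"y": 0,"z": 0.4,"spin": 0},{"x": 0,"y": 0,"z": 0,"spin": 0},{"x": 0,"y": 0,"z": 0,"spin": 0},{"x": 0,"y": 0,"z": 0,"spin": 0}])

```text
t: 45.37
tool_pos: [0.5171, -0.4439, 0.1891]
tcp_rot: [[0.596, 0.803, -0.0], [0.803, -0.596, 0.0], [0.0, -0.001, -1.0]]
contact_force: [0.1, -0.1, -2.2]
grip_width: 0.0113
```

>>> drive_tool(motion=[{"x": 0,"y": 0,"z": 0.07,"spin": 0},{"x": 0,"y": 0,"z": 0,"spin": 0},{"x": 0,"y": 0,"z": 0,"spin": 0}])

```text
t: 45.62
tool_pos: [0.5172, -0.4441, 0.1877]
tcp_rot: [[0.596, 0.803, -0.0], [0.803, -0.596, 0.0], [0.0, -0.0, -1.0]]
contact_force: [-0.3, 1.0, -2.7]
grip_width: 0.0116
```

>>> drive_tool(motion=[{"x": 0,"y": 0,"z": 0.06,"spin": 0},{"x": 0,"y": 0,"z": 0,"spin": 0},{"x": 0,"y": 0,"z": 0,"spin": 0}])

```text
t: 45.87
tool_pos: [0.5175, -0.4443, 0.1868]
tcp_rot: [[0.596, 0.803, 0.0], [0.803, -0.596, -0.0], [-0.0, 0.0, -1.0]]
contact_force: [-1.6, 2.2, 4.5]
grip_width: 0.0117
```

Contact. Releasing and rising, then backing away.

>>> drive_tool(motion=[{"x": 0,"y": 0,"z": 0,"spin": 0},{"x": 0,"y": 0,"z": 0,"spin": 0},{"x": 0,"y": 0,"z": 0,"spin": 0},{"x": 0,"y": 0,"z": 0,"spin": 0},{"x": 0,"y": 0,"z": 0,"spin": 0},{"x": 0,"y": 0,"z": -0.3,"spin": 0},{"x": 0,"y": 0,"z": -0.6,"spin": 0},{"x": 0,"y": 0,"z": -1,"spin": 0},{"x": 0,"y": 0,"z": -1,"spin": 0},{"x": 0,"y": 0,"z": -1,"spin": 0},{"x": 0,"y": 0,"z": -0.5,"spin": 0}], grip=0.45)

```text
t: 46.78
tool_pos: [0.5183, -0.4449, 0.3011]
tcp_rot: [[0.596, 0.803, 0.003], [0.803, -0.596, -0.003], [-0.0, 0.005, -1.0]]
contact_force: [0.1, 0.3, 0.6]
grip_width: 0.041
```

>>> drive_tool(motion=[{"x": 0,"y": -1,"z": 0,"spin": 0},{"x": 0.5,"y": -1,"z": 0,"spin": 0},{"x": 0.5,"y": -1,"z": 0,"spin": 0},{"x": 0.5,"y": -1,"z": 0,"spin": 0},{"x": 0.5,"y": -0.5,"z": 0,"spin": 0},{"x": 1,"y": 0,"z": 0,"spin": 0},{"x": 1,"y": 0,"z": 0,"spin": 0},{"x": 1,"y": 0,"z": 0,"spin": 0},{"x": 1,"y": 0,"z": 0,"spin": 0},{"x": 0,"y": 0,"z": 0,"spin": 0}])

```text
t: 47.62
tool_pos: [0.5185, -0.2541, 0.2968]
tcp_rot: [[0.594, 0.804, 0.001], [0.805, -0.594, 0.0], [0.001, 0.001, -1.0]]
contact_force: [-0.2, -0.7, 0.1]
grip_width: 0.0409
```

```bash
python3 - <<'E'
from h import *
s=bot.get_image("scene")[:,:,::-1];t=bot.get_image("top")[:,:,::-1]
a=s[40:340,90:440];b=t[130:340,40:545]
a=cv2.resize(a,(620,531))
cv2.imwrite("pics/f_s.png",a)
s2=bot.get_image("scene")[:,:,::-1]
print("stillness diff",np.abs(s2.astype(int)-s)[180:330,80:340].mean())
d=bot.sense();print(d["t"],d["tool_pos"],d["contact_force"])
cv2.imwrite("pics/f_t.png",cv2.resize(b,(800,333)))
E
```

```text
stillness diff 2.550162393162393
47.7667 [ 0.5165 -0.2567  0.2964] [-0.4491  0.0765  0.4879]
```

View pics/f_s.png

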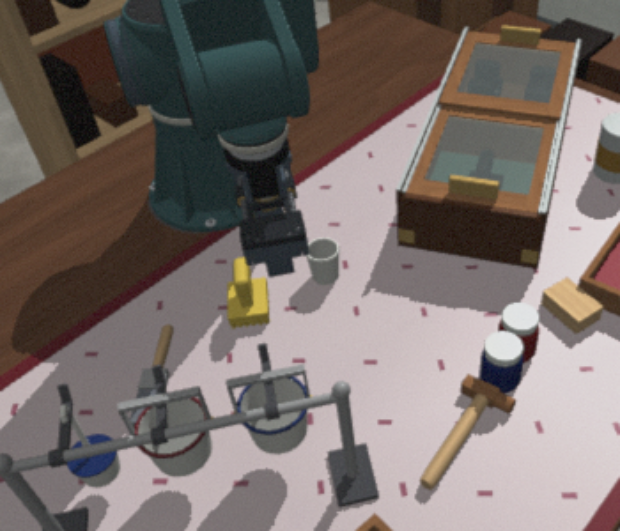

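Both pails hang level and the doors look shut. I'll check the doors numerically.

```bash
python3 - <<'E'
from h import *
t=bot.get_image("top")[:,:,::-1].copy()
def pulls(im):
    h=cv2.cvtColor(im,cv2.COLOR_BGR2HSV);m=cv2.inRange(h,(20,150,110),(32,255,255));m[:, 280:]=0;m[:160]=0
    n,l,s,c=cv2.connectedComponentsWithStats(m);return [(s[i,4],c[i]) for i in range(1,n) if s[i,4]>15]
O=np.array([.407,.443])
for f in("top0","top2","top3","now"):
    im=t if f=="now" else cv2.imread(f"pics/{f}.png")
    for a,c in pulls(im):
        p=w("top",*c,.161 if c[0]>150 else .172)[:2]-O;print(f,a,c,"chest xy",p@[.9103,.4139],p@[-.4139,.9103])
s=bot.get_image("scene")[:,:,::-1].astype(int);a=cv2.imread("pics/scene0.png").astype(int)
print("upper region diff scene",np.abs(s-a)[50:105,350:415].mean(), "pails still", np.abs(bot.get_image("scene")[:,:,::-1].astype(int)-s)[180:330,80:340].mean())
E
```

```text
top0 113 [241.3274 210.2655] chest xy 0.004119906331134848 -0.2665186456200885
top0 66 [ 71.1061 278.7273] chest xy 0.021992339592131302 0.2751665620672009
top2 131 [ 73.6947 284.9771] chest xy 0.001561004070597144 0.2746635117966373
top3 134 [ 73.6493 285.1194] chest xy 0.0012242932486790509 0.2749334567736365
now 118 [244.4661 208.6271] chest xy 0.0048161481223762265 -0.277298427596878
now 137 [ 73.6058 284.9124] chest xy 0.0018481023007048958 0.27483597658234576
upper region diff scene 3.637948717948718 pails still 2.4312991452991453
```

>>> drive_tool(motion=[{"x": 0,"y": 0,"z": 0,"spin": 0},{"x": 0,"y": 0,"z": 0,"spin": 0},{"x": 0,"y": 0,"z": 0,"spin": 0},{"x": 0,"y": 0,"z": 0,"spin": 0},{"x": 0,"y": 0,"z": 0,"spin": 0},{"x": 0,"y": 0,"z": 0,"spin": 0},{"x": 0,"y": 0,"z": 0,"spin": 0},{"x": 0,"y": 0,"z": 0,"spin": 0},{"x": 0,"y": 0,"z": 0,"spin": 0},{"x": 0,"y": 0,"z": 0,"spin": 0},{"x": 0,"y": 0,"z": 0,"spin": 0},{"x": 0,"y": 0,"z": 0,"spin": 0}])

```text
t: 48.92
tool_pos: [0.5164, -0.2566, 0.2962]
tcp_rot: [[0.596, 0.803, 0.0], [0.803, -0.596, 0.0], [0.0, 0.0, -1.0]]
contact_force: [0.5, -0.7, -0.1]
grip_width: 0.0408
```

```bash
python3 -c "
from rig import bot
print(bot.job_done(), bot.sense()['t'])"
```

```text
the job is handed in; nothing more can be done
the job is handed in; nothing more can be done
```

The table is closed down and the job was handed in at about 49 s. I slid the lower door back to its stop and stood the two blocks present, one round and one oblong, on the bay floor with handles up. I then slid the door shut against its stop and hung the blue pail on hook_a and the maroon pail on hook_b.

**Doors:** the lower pull measured -277 mm along the chest, against about -276 mm when shut. The upper door's pull did not move (+275 mm before and after).

**Blocks and pails:** both blocks were seen upright in the bay before the door closed. The last picture shows both pails level on their hooks with the gripper well clear. Successive pictures showed no visible movement; the difference of about 2.5 grey levels looks like camera noise.

**Not checked:** the final top-view picture could not be viewed because the 16-picture limit was reached. I checked the doors by pixel measurement in the top camera instead. I did not measure the bystanders separately. The jars, mallet, cup, pin box and yellow look-alike looked undisturbed in the last scene picture; the green look-alike was outside its crop, and the brush was largely hidden behind the rail and maroon pail.

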